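Level a bench centrifuge: lever it up, slip the shim under its foot

ROBOT

A 7-joint arm with a two-finger parallel gripper is mounted at the origin on the work surface; the furniture and walls round the work are solid. World frame = base frame: x ahead of the robot, y to its left, z up, the work surface at z = 0. Lengths are in m, angles in rad, forces in N, time in s.
With the tool pointing down it reaches from about 0.4 to 0.9 m from the base axis. Payload 5.6 kg.
Tool frame: the origin (TCP) lies between the finger pads; the fingertips stand 19 mm ahead of it and the grasp point (between the pads) is the TCP; z points along the fingers, y is the line along which they close (so a half turn about z gives the same grasp; the last joint's range is limited). The gripper opens to 92 mm and grips with 3 to 60 N. Pads are 20 mm wide; open, the fingers measure 128 mm over their backs; the gripper's body (75 mm by 189 mm) begins 69 mm behind the grasp point.
Start: joints at [1.088, 0.468, -0.012, 1.603, 0.006, 1.071, -0.056], TCP at [0.277, -0.588, 0.234] pointing down, gripper open.
Joint ranges: [-2.53, 2.53], [-0.31, 2.02], [-1.57, 1.55], [0.28, 2.44], [-1.29, 4.43], [0.15, 1.84], [-2.92, 2.92]. Speed limits (rad/s): [2.57, 2.57, 3.14, 3.14, 3.14, 3.14, 3.14].

INTERFACE

Orientations are given as a 3x3 rotation matrix whose columns are the frame's x, y, z axes.
In Python, from rig import bot gives the robot as it stands.
- The arm moves only by the shell command python3 -m jog 'ROWS' [FORCE]. ROWS is JSON, one flat list of numbers, 7 for each row, row after row: the shift along the world's x, y, z in m, then the turn, a rotation vector about the world's x, y, z in degrees, then the gripper command: -1 is fully open, 1 is shut, values between are in proportion. In form: [x, y, z, wx, wy, wz, hand, x, y, z, wx, wy, wz, hand, ...]. A call has 1 to 5 rows; each row is the pose to reach, as a shift and turn from the pose commanded when the call began; what a row does not reach only later rows make up. A row lasts 1/12 s, in which the tool goes at most 41.7 mm and 7.16 degrees, less where a joint would pass 70% of its speed; a pose out of reach is approached as far as the arm can. A call with a gripper value outside its range is refused whole. The fingers move at their own pace and stop on an object; FORCE is the grip in N (left out, the last holds). Time passes only in rows, so rows that repeat a pose let the fingers close. It gives the time, the measured TCP pose, the force, the opening and the grip force at its end, in the units of the state.
- bot.get_obs(): the state, without advancing time (a new reading comes with each control period).
- bot.camera(name): name is "side" or "top" or "wrist"; returns (picture, depth): 420x560x3 uint8, red, green, blue; 420x560 float32, m along the optical axis (not along the pixel's ray), 0 where there is no reading.
- bot.get_calibration(name): a dict with "intrinsics" (3x3 intrinsics, pixels), "R" (3x3) and "t" (3): a world point X has camera coordinates R X + t. Camera axes: x right, y down, z forward; pixel columns grow to the right and rows downward; lengths in m; the calibration is good to about 2 mm. A picture is of the moment at which its call begins: read the wrist's pose just before it. get_calibration takes no time and is no camera call; for the wrist camera it gives the pose at the moment of the call.
- bot.sign_off(): hands the job in; it is judged then, once.
The state is a dict: "clock": time; "joint_positions": joint angles; "dq": joint speeds; "joint_efforts": joint torques, N m; "position": TCP position; "tcp_rot": TCP orientation; "ft_force": force on the tool from outside, world axes, zero at the start; "torque": the same for the moment, N m; "finger_gap": finger opening in m; "finger_force": force on a finger pad.
Only numpy, scipy, OpenCV 4.12 (cv2) and the standard library are available. Lean on these libraries where they do the work, as an engineer would, in place of code of your own. Each camera call takes 0.05 s, during which the arm holds its last target. There are 200 camera calls.

TASK

The centrifuge leans to its left because its left foot is too short, and it must stand level before it is run. With the pry bar over the lifting stand's roller, lever the left side up and park the bar under the stand's keeper so that it stays up by itself; then slide the shim straight under the left foot, pushing gently, until its heel meets the foot. Let the centrifuge down gently onto the shim, draw the bar back out from under it and leave the bar lying in the stand; the machine is moved by the bar alone, and everything else stays where it is.

Things in the scene. Friction and masses are not known exactly. Their poses are not given: they have to be found in the camera images.
- centrifuge: white bench centrifuge, 6.5 to 10 kg, 240 deep (x), 220 wide (y), 142 mm high, front panel to -x. Origin: on the table under the line of its two right feet, mid-depth; x along that line to the back, y to its left side, z up. These axes stay level; the machine can only tip about that line of feet. Left side wall: y = +200 mm, x -120 to +120 mm
- housing (a joint): tip of the centrifuge about the line of its right feet, rad: 0 level, -0.033 leaning left with the left foot on the table (start), positive with the left side high. The left foot rises 1.8 mm for 0.01 rad; the shim passes under it above about 0.01. With the bar parked it reads about 0.02 to 0.03. Single readings scatter by 0.01 or more: average
- foot_mid (a point): on the table, mean place of the axis of the single left foot (does not tip; centrifuge's axes). The foot is a rubber disc, 30 across, 8 mm high, on a 12 mm stem, clamped in a slotted rail up to 19 mm nearer or farther along y than this point: its true place is not measured and must be felt, slowly; its clamp takes a push of up to 15 N. Level, its underside is 6 mm above the table
- pan_edge (a point): left lower edge of the steel base pan near where the bar goes under, as it lies when the machine is level: 22 mm above the table (does not tip). At the start the real edge is 6.7 mm lower, about 15 mm above the table
- stand: blue and aluminium lifting stand, fixed to the table left of the centrifuge. Origin: on the table under the fulcrum; +y away from the centrifuge along the bar's lane, z up. Fulcrum: steel roller along x, radius 6, axis 10 mm up (top 16), between two cheeks 31 mm high with inner faces at x = -14 and +14 mm; they let the bar swing sideways 0.2 rad. The base plate ends at y = 146 mm
- rest_mid (a point): top of the stand's rest in mid-lane: a round cross bar along x, radius 5 mm, 120 mm behind the roller (stand's y), top 35.5 mm above the table, reaching from x = -18 to +33 mm. The drawn-back bar lies on it; it is also the stop when the handle is pressed down
- nose (a point): underside of the keeper's nose, 48 mm above the table, over the rest; it covers x = 13 to 33 mm, y = 112 to 128 mm (stand's axes), top 60 mm; its post stands at x = 33 to 43. To park: press the bar onto the rest in mid-lane (x = 0), swing the handle to +x about the roller until the shank is 12 to 20 mm off mid-lane here, let it rise about 2 mm against the nose
- bar_grip (a point): middle of the pry bar's black ribbed grip with orange rings (22 wide, 20 high, 100 mm long). Loose steel bar, 0.2 kg. Axes, turning with the bar: x across, y tip to handle, z up; level as it lies drawn back in the stand, where the grip rises 0.273 rad along y. In these axes it is 232 mm (y) and 48 mm (z) from bar_tip. Pressing the handle under load takes 6 to 14 N
- bar_tip (a point): lower edge of the toe's tip. Toe: straight, 60 mm to the bend, 18 wide, 6 mm thick (5 at the tip), rising 0.067 rad to the tip as it lies at the start, tip 20 mm past the roller. To lever, the tip must reach about 50 mm past the roller, 15 mm under the machine; to get it in, raise the handle until the toe points down 0.2 rad, then slide the bar 30 mm forward on the roller
- bar_bend (a point): underside of the bar at its bend, 60 mm from the tip; same axes. Behind it the shank (18 wide, 8 mm thick) and grip run straight, bent up 0.34 rad from the toe; the grip's middle is 180 mm on from here along the shank, 4 mm above the line of its underside. With the bar pressed on the rest the shank rises about 0.19 rad
- shim_grip (a point): middle of the shim's upright orange finger grip (10 in x, 26 in y, 36 mm high), 20 mm above the table. Loose steel shim, 0.12 kg; y from pad to grip, z up. Along -y from here: tongue 20 wide, 4 mm thick; heel 44 wide, 16 mm high, inner face 108 mm off; flat pad 44 wide, 6 mm thick, ending 141 mm off. The pad goes under the foot; the foot stops the heel's inner face
- skin_spray: white spray bottle with blue head, 44 mm wide, 136 mm high; bystander
- steel_cup: small grey steel cup, 66 mm wide, 42 mm high; bystander
- swab_stack: stack of white gauze swabs, 46x60x28 mm; bystander
- mug_dark: dark mug, 92x128x95 mm; bystander
There are look-alikes about, which are no part of the job. Leave any green look-alike of the stand alone.

How it is judged:
On the way, in this order (a step that is already met when the one before it is completed fails the run):
1. the bar alone, let go by the robot, holds the left side up high enough for the shim to pass under the foot (value of joint housing above 0.012 rad and contact force between pry_bar and centrifuge above 5 N and contact force between the fingers and pry_bar below 0.3 N), for 0.3 s.
2. with the machine still up, the shim's heel touches the left foot (value of joint housing above 0.012 rad and contact force between shim and centrifuge above 0.5 N and y of shim_grip in the frame of centrifuge between 0.262 and 0.312 m), for 0.05 s.
At the end, for the whole second after the job is handed in: The centrifuge stands level (-0.012 to +0.010 rad) with its weight on the shim (over 15 N); the shim lies under the left foot, within 14 mm of the foot's line sideways; the bar's tip is at least 3 mm clear of the side wall and the bar lies at rest in the stand (value of joint housing between -0.012 and 0.01 rad and contact force between shim and centrifuge above 15 N and y of shim_grip in the frame of centrifuge between 0.262 and 0.314 m and x of shim_grip in the frame of centrifuge between -0.052 and -0.024 m and y of bar_tip in the frame of centrifuge above 0.203 m and contact force between pry_bar and stand above 0.5 N and linear speed of pry_bar below 0.02 m/s); the robot touches nothing.
It fails at once if the centrifuge falls: it tips down faster than 0.4 rad/s (70 mm/s at the foot) (velocity of joint housing below -0.4 rad/s).
It fails at once if the shim is rammed against the raised machine with more than 16 N (value of joint housing above 0.012 rad and contact force between shim and centrifuge above 16 N).
It fails at once if the robot itself pushes the centrifuge with more than 5 N (contact force between any of the fingers, the arm and centrifuge above 5 N).
It fails at once if a bystander (spray bottle, cup, swabs, mug) is moved by more than 20 mm (distance of any of skin_spray, steel_cup, swab_stack, mug_dark from where it was at the start of the episode above 0.02 m).
It also fails if it takes over 64 s, if anything falls off the work surface, if the arm or the gripper's body presses on something with over 40 N, if the wrist force passes 120 N, or if a joint passes its speed limit or range.

## Working session

There is one attempt and no reset: what is moved stays moved. The work goes in short steps, Python scripts to look and compute and a shell command to move; the robot and the scene stay as the last step left them, time stands still between calls to the robot, and variables do not carry over. Pictures are saved under pics/ and viewed, at most 10 in all, crops included, and the job is handed in when it is done.

```bash
ls; mkdir -p pics
python3 - <<'E'
from rig import bot
import cv2,numpy as np
o=bot.get_obs();print({k:np.round(v,3).tolist() for k,v in o.items()})
for n in("side","top"):
    im,d=bot.camera(n);cv2.imwrite(f"pics/{n}0.png",im[:,:,::-1]);np.savez(f"{n}0.npz",im=im,d=d)
    c=bot.get_calibration(n);print(n,{k:np.round(v,3).tolist() for k,v in c.items()}, (d>0).mean())
E
```

```text
pics
{'clock': 0.0, 'joint_positions': [1.088, 0.468, -0.012, 1.604, 0.006, 1.071, -0.056], 'dq': [0.0, 0.0, 0.001, 0.002, 0.001, -0.001, 0.0], 'joint_efforts': [-0.0, -52.057, -0.013, -24.376, -0.057, 0.017, 0.0], 'position': [0.276, -0.588, 0.233], 'tcp_rot': [[0.905, 0.426, -0.001], [0.426, -0.905, 0.001], [-0.0, -0.002, -1.0]], 'ft_force': [-0.981, 0.294, 0.337], 'torque': [-0.041, -0.039, 0.012], 'finger_force': 0.0, 'finger_gap': 0.092}
side {'intrinsics': [[444.049, 0.0, 280.71], [0.0, 444.049, 206.487], [0.0, 0.0, 1.0]], 'R': [[-0.241, 0.97, -0.018], [0.417, 0.087, -0.905], [-0.877, -0.225, -0.425]], 't': [0.296, -0.081, 1.679]} 0.867423469387755
top {'intrinsics': [[492.373, 0.0, 276.703], [0.0, 492.373, 208.2], [0.0, 0.0, 1.0]], 'R': [[-0.007, -1.0, -0.014], [-0.986, 0.009, -0.166], [0.167, 0.012, -0.986]], 't': [-0.196, 0.437, 1.464]} 0.9962329931972789
```

View pics/top0.png

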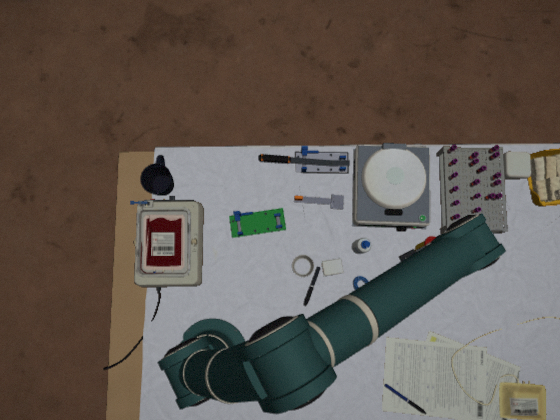

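View pics/side0.png

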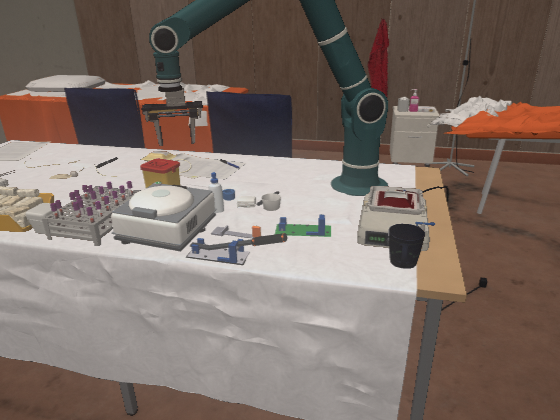

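The top view shows the centrifuge at (392,187), the stand at (320,160) with the bar (black grip at 275,158), and the shim at (320,201) with its orange grip at (298,199). The green decoy is at (258,222). Image up is +x and image right is -y.

```bash
cat > h.py <<'E'
import numpy as np,cv2
from rig import bot
def P(u,v,c,z=None,d=None):
    "pixel -> world, on plane z or with depth d"
    R,t,K=np.array(c["R"]),np.array(c["t"]),np.array(c["intrinsics"])
    r=R.T@(np.linalg.inv(K)@[u,v,1.0]); o=-R.T@t
    return o+r*((z-o[2])/r[2] if d is None else d)
def proj(X,c):
    p=np.array(c["intrinsics"])@(np.array(c["R"])@np.array(X)+np.array(c["t"]));return p[:2]/p[2]
def cloud(d,c):
    R,t,K=np.array(c["R"]),np.array(c["t"]),np.array(c["intrinsics"])
    v,u=np.mgrid[:d.shape[0],:d.shape[1]]
    q=np.stack([(u-K[0,2])/K[0,0]*d,(v-K[1,2])/K[1,1]*d,d],-1)
    return (q-t)@R
def snap(n,f=None):
    c=bot.get_calibration(n);im,d=bot.camera(n)
    if f: cv2.imwrite(f"pics/{f}.png",im[:,:,::-1]);np.savez(f"{f}.npz",im=im,d=d,**c)
    return im,d,c
E
python3 - <<'E'
from h import *
c=bot.get_calibration("top");z=np.load("top0.npz")
W=cloud(z["d"],c)
for n,(u,v) in dict(cent=(392,187),grip=(275,158),standmid=(320,165),shimgrip=(298,199),shimpad=(337,201),cup=(303,265),spray=(363,245),swab=(333,267)).items(): print(n,W[v,u].round(3))
cc=bot.get_calibration("wrist");print({k:np.round(v,3).tolist() for k,v in cc.items()})
o=bot.get_obs();R=o["tcp_rot"];print("cam in tcp",R.T@(-cc["R"].T@cc["t"]-o["position"]),"\n",cc["R"]@R)
E
```

```text
cent [ 0.476 -0.529  0.14 ]
grip [ 0.582 -0.196  0.078]
standmid [ 0.573 -0.335  0.023]
shimgrip [ 0.466 -0.265  0.024]
shimpad [ 0.462 -0.387  0.005]
cup [ 0.264 -0.278  0.008]
spray [ 0.313 -0.443  0.123]
swab [ 0.257 -0.367  0.026]
{'intrinsics': [[329.065, 0.0, 276.905], [0.0, 329.065, 205.21], [0.0, 0.0, 1.0]], 'R': [[0.426, -0.905, -0.002], [-0.87, -0.41, 0.273], [-0.247, -0.114, -0.962]], 't': [-0.649, -0.031, 0.391]}
cam in tcp [ 0.07697393 -0.00022474 -0.15072469] 
 [[ 1.07740479e-04  9.99999773e-01  6.65089547e-04]
 [-9.62187175e-01  2.84829638e-04 -2.72388984e-01]
 [-2.72389111e-01 -6.10593313e-04  9.62186988e-01]]
```

```bash
python3 -m jog '[0.025,0.032,0.004,0,0,6.5,-1, 0.05,0.064,0.008,0,0,13,-1, 0.075,0.095,0.01,0,0,19.5,-1, 0.1,0.127,0.01,0,0,26,-1, 0.127,0.159,0.01,0,0,32.5,-1]'; python3 -m jog '[0.025,0.032,0.004,0,0,6.5,-1, 0.05,0.064,0.008,0,0,13,-1, 0.075,0.095,0.01,0,0,19.5,-1, 0.1,0.127,0.01,0,0,26,-1, 0.127,0.159,0.01,0,0,32.5,-1]'
python3 - <<'E'
from h import *
im,d,c=snap("wrist","w1")
o=bot.get_obs();print(o["clock"],o["position"].round(4),o["tcp_rot"].round(3).tolist(),o["joint_positions"].round(2))
E
```

```text
clock: 0.52
position: [0.404, -0.4277, 0.2435]
tcp_rot: [[0.53, 0.848, -0.0], [0.848, -0.53, -0.0], [-0.0, -0.0, -1.0]]
ft_force: [0.2, -0.6, -0.8]
finger_gap: 0.0916
finger_force: 0.0
clock: 0.93
position: [0.5309, -0.2689, 0.2536]
tcp_rot: [[-0.009, 1.0, -0.0], [1.0, 0.009, -0.0], [-0.0, -0.0, -1.0]]
ft_force: [-0.1, -0.9, -0.4]
finger_gap: 0.0922
finger_force: 0.0
0.9833 [ 0.537  -0.2594  0.2539] [[-0.025, 1.0, 0.004], [1.0, 0.025, 0.005], [0.005, 0.004, -1.0]] [ 0.7   0.39 -0.39  1.7   0.16  1.08  0.29]
```

View pics/w1.png

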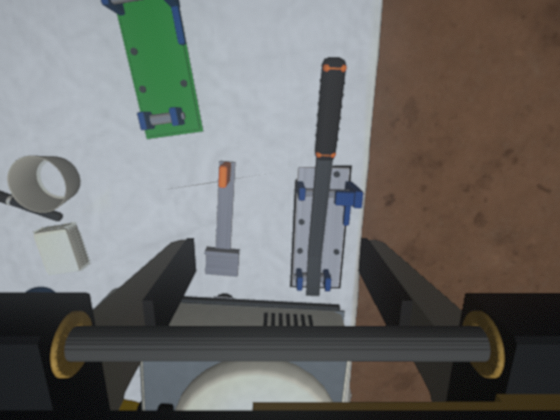

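The wrist view shows the bar from the grip top (333,65) to the toe tip (313,293), lying skewed in the stand. The keeper is at (350,200), the shim grip at (225,175) with the heel at (222,252), and the machine's wall edge runs along row ~300.

Run:
```python
from h import *
im,d,c=snap("wrist","w2")
W=cloud(d,c)
cv2.imwrite("pics/w2c.png",cv2.resize(im[150:310,190:390,::-1],None,fx=4,fy=3.75,interpolation=cv2.INTER_CUBIC))
print(bot.get_obs()["position"], bot.get_obs()["clock"])
hsv=cv2.cvtColor(im,cv2.COLOR_RGB2HSV)
m=((hsv[...,0]<15)&(hsv[...,1]>150)&(hsv[...,2]>110)).astype(np.uint8);m[310:]=0
n,l,s,cen=cv2.connectedComponentsWithStats(m)
for i in range(1,n):
    if s[i,4]>8: print("orange",s[i],cen[i].round(1),W[l==i].mean(0).round(4),W[l==i].max(0).round(4))
m=((hsv[...,0]>105)&(hsv[...,0]<125)&(hsv[...,1]>120)).astype(np.uint8);m[310:]=0
n,l,s,cen=cv2.connectedComponentsWithStats(m)
for i in range(1,n):
    if s[i,4]>25: print("blue",s[i],cen[i].round(1),np.percentile(W[l==i],5,0).round(4),np.percentile(W[l==i],95,0).round(4))
for r in range(180,300,15): print(r,np.round(W[r,305:335:3,2],3), W[r,318].round(3))
```

```text
[ 0.53479242 -0.26239987  0.25363068] 1.0333
orange [334  79   5   5  15] [336.3  81.3] [ 0.5893 -0.1528  0.085 ] [ 0.5911 -0.1508  0.0867]
orange [318  80   5   3  12] [320.2  81.1] [ 0.5746 -0.1529  0.0845] [ 0.5763 -0.1519  0.0859]
orange [214 176   6  18 101] [216.5 184.7] [ 0.4692 -0.2623  0.0376] [ 0.4722 -0.252   0.0397]
blue [97  0  9 14 84] [101.1   6.2] [ 0.3581 -0.0908  0.0393] [ 0.3635 -0.0802  0.0427]
blue [131   0  33   9 123] [147.7   1.9] [ 0.3986 -0.0858  0.0477] [ 0.4237 -0.0837  0.0596]
blue [169  15  12  38 215] [174.6  33.2] [ 0.4201 -0.1185  0.012 ] [ 0.4275 -0.086   0.0157]
blue [165 116   8  17  89] [168.9 124. ] [ 0.4142 -0.2042  0.029 ] [ 0.4198 -0.1892  0.032 ]
blue [134 120   7  16  73] [137.1 127.7] [ 0.3791 -0.2087  0.0293] [ 0.3842 -0.1943  0.0317]
blue [293 198   5  11  49] [294.9 202.7] [ 0.5567 -0.2861  0.0403] [ 0.5613 -0.2749  0.0429]
blue [328 201  27  33 414] [340.9 211.4] [ 0.5967 -0.3192  0.0131] [ 0.6204 -0.2746  0.0601]
blue [290 285   5  13  49] [291.6 290.9] [ 0.558  -0.4067  0.0292] [ 0.5622 -0.3921  0.0315]
blue [317 286   6  13  54] [319.4 291.9] [ 0.5928 -0.4075  0.029 ] [ 0.5979 -0.3929  0.0316]
180 [0.004 0.051 0.052 0.052 0.052 0.051 0.051 0.005 0.005 0.006] [ 0.582 -0.251  0.052]
195 [0.005 0.048 0.047 0.048 0.048 0.049 0.005 0.005 0.005 0.005] [ 0.584 -0.269  0.048]
210 [0.04  0.041 0.042 0.042 0.041 0.04  0.004 0.049 0.058 0.057] [ 0.586 -0.288  0.041]
225 [0.036 0.036 0.037 0.036 0.037 0.005 0.004 0.004 0.006 0.005] [ 0.588 -0.308  0.036]
240 [0.03  0.03  0.032 0.032 0.004 0.005 0.005 0.005 0.005 0.004] [ 0.593 -0.339  0.005]
255 [0.024 0.025 0.025 0.025 0.004 0.004 0.005 0.004 0.005 0.005] [ 0.595 -0.361  0.004]
270 [0.02  0.021 0.02  0.006 0.003 0.006 0.004 0.004 0.005 0.005] [ 0.596 -0.383  0.004]
285 [0.021 0.021 0.021 0.015 0.027 0.028 0.005 0.003 0.005 0.003] [ 0.594 -0.392  0.028]
```

View pics/w2c.png

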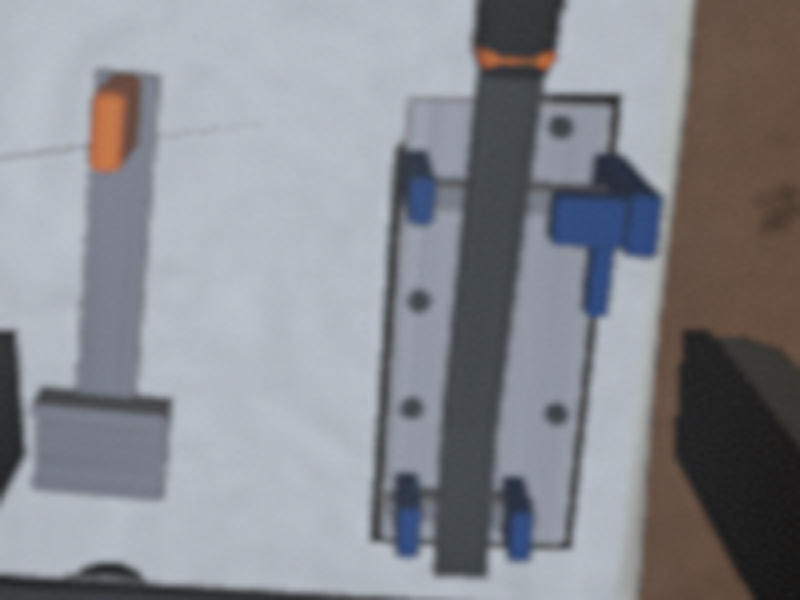

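Run:
```python
from h import *
z=np.load("w2.npz");im,d=z["im"],z["d"];c=z;W=cloud(d,c)
X,Y,Z=W[...,0],W[...,1],W[...,2]
ok=np.ones_like(X,bool);ok[312:]=0
# table height check
print("table z",np.median(Z[(X>.42)&(X<.45)&(Y>-.35)&(Y<-.1)]))
# bar
m=ok&(abs(X-.583)<.022)&(Z>.012)&(Y>-.43)&(Y<-.1)&(im.max(2)<110)
for y0,y1 in[(-.43,-.41),(-.385,-.36),(-.36,-.33),(-.33,-.30),(-.27,-.24),(-.2,-.17),(-.17,-.15),(-.14,-.12)]:
    q=W[m&(Y>y0)&(Y<y1)]; print("bar",y0,q.mean(0).round(4),np.ptp(q[:,0]).round(4),len(q)) if len(q) else 0
q=W[m];print("bar y range",q[:,1].min(),q[:,1].max())
# shim
m=ok&(Z>.002)&(Z<.045)&(abs(X-.468)<.03)&(Y>-.43)&(Y<-.22)&(im.max(2)<170)
q=W[m];print("shim",q.min(0),q.max(0))
hl=q[(q[:,2]>.012)&(q[:,1]<-.3)];print("heel top",hl.mean(0),hl.min(0),hl.max(0))
if len(hl):
  u=np.array([proj(p,c) for p in hl],np.float32);r=cv2.minAreaRect(u)
  print("heel rect",[P(*p,c,z=.016).round(4).tolist() for p in cv2.boxPoints(r)])
hsv=cv2.cvtColor(im,cv2.COLOR_RGB2HSV)
# plate: greyish vs cloth? print colours
for p in[(300,185),(330,185),(300,230),(250,230),(225,262),(220,225),(215,302)]:print(p,im[p[1],p[0]],hsv[p[1],p[0]],W[p[1],p[0]].round(4))
# machine by top
z=np.load("top0.npz");c=bot.get_calibration("top");T=cloud(z["d"],c)
m=((T[...,2]>.08)&(T[...,2]<.13)&(T[...,0]>.33)&(T[...,0]<.62)&(T[...,1]<-.4)&(T[...,1]>-.67)).astype(np.uint8)
q=T[m>0];print(q.min(0),q.max(0),np.median(q[:,2]))
for y in np.arange(-.65,-.42,.02):
    k=q[abs(q[:,1]-y)<.004];print(y.round(3),k[:,0].min().round(4),k[:,0].max().round(4),len(k)) if len(k) else 0
for x in np.arange(.37,.6,.02):
    k=q[abs(q[:,0]-x)<.004];i=k[:,1].argmax();print(x.round(3),k[:,1].min().round(4),k[i].round(4)) if len(k) else 0
```

```text
table z 0.0008253790767900056
bar -0.43 [ 0.5786 -0.4157  0.0217] 0.0161 94
bar -0.385 [ 0.579  -0.373   0.0201] 0.0172 228
bar -0.36 [ 0.5791 -0.3449  0.0263] 0.0177 281
bar -0.33 [ 0.5796 -0.3146  0.0346] 0.0176 321
bar -0.27 [ 0.5868 -0.2512  0.2569] 0.0286 4554
bar -0.2 [ 0.5805 -0.1846  0.0754] 0.0224 730
bar -0.17 [ 0.5809 -0.1611  0.0819] 0.022 455
bar y range -0.4222411915760456 -0.14213157819793706
shim [ 0.43800179 -0.42999791  0.00200858] [ 0.48118906 -0.24961066  0.03908255]
heel top [ 0.45623689 -0.39077809  0.01911333] [ 0.43800179 -0.42999791  0.0121062 ] [ 0.48109619 -0.36257056  0.03908255]
heel rect [[0.4323, -0.441, 0.016], [0.4383, -0.3615, 0.016], [0.4818, -0.3623, 0.016], [0.4781, -0.4419, 0.016]]
(300, 185) [147 153 165] [110  28 165] [ 0.5669 -0.2672  0.0042]
(330, 185) [71 75 80] [107  29  80] [ 0.6038 -0.2658  0.0065]
(300, 230) [148 154 166] [110  28 166] [ 0.5695 -0.3262  0.0048]
(250, 230) [185 192 200] [106  19 200] [ 5.047e-01 -3.295e-01  2.000e-04]
(225, 262) [122 128 140] [110  33 140] [ 0.4736 -0.3691  0.0141]
(220, 225) [121 126 139] [112  33 139] [
[... 226 characters left out ...]
97
-0.61 0.3675 0.6091 135
-0.59 0.3672 0.608 100
-0.57 0.357 0.6061 96
-0.55 0.3623 0.6037 98
-0.53 0.3721 0.61 87
-0.51 0.3713 0.6154 116
-0.49 0.3718 0.6144 134
-0.47 0.3747 0.6131 187
-0.45 0.3327 0.6146 251
-0.43 0.3796 0.5711 179
0.37 -0.637 [ 0.3718 -0.4834  0.0854]
0.39 -0.6368 [ 0.3923 -0.4253  0.0898]
0.41 -0.6391 [ 0.4126 -0.4256  0.0924]
0.43 -0.642 [ 0.4268 -0.4256  0.0955]
0.45 -0.642 [ 0.4518 -0.4274  0.0888]
0.47 -0.6439 [ 0.4674 -0.4283  0.0859]
0.49 -0.6444 [ 0.4877 -0.4284  0.0896]
0.51 -0.6466 [ 0.5111 -0.4287  0.093 ]
0.53 -0.6475 [ 0.528  -0.4304  0.0852]
0.55 -0.6499 [ 0.5469 -0.4313  0.0832]
0.57 -0.6513 [ 0.5704 -0.4315  0.0873]
0.59 -0.6522 [ 0.5931 -0.4343  0.0941]
```

The crop shows the stand plate, with corners at (408,97), (620,97), (373,543) and (570,545). The roller cheeks are at (408,515) and (518,520), the keeper is at (605,220), and the shim heel/pad block is at (37..171,390..498).

Run:
```python
from h import *
z=np.load("w2.npz");c=z;f=lambda x,y,h:P(190+x/4-.4,150+y/3.75-.4,c,z=h).round(4)
p=[f(408,97,.005),f(620,97,.005),f(373,543,.005),f(570,545,.005)];print("plate",p)
print("yaw L,R (dx/dy)",[(a-b)[0]/(a-b)[1] for a,b in((p[0],p[2]),(p[1],p[3]))])
print("cheeks tops",f(397,477,.031),f(418,555,.031),f(505,482,.031),f(530,560,.031))
print("tongue mid",(f(90,220,.004)+f(151,220,.004))/2,(f(77,385,.004)+f(137,385,.004))/2, (f(95,75,.004)+f(160,75,.004))/2)
print("heel back",f(37,403,.016),f(171,414,.016),"pad end",f(33,488,.006),f(162,498,.006))
print("grip top",f(92,92,.038),f(127,92,.038),f(90,172,.038),f(121,172,.038))
print("rest/nose",f(552,195,.06),f(625,195,.06),f(552,246,.06),f(625,246,.06))
print("toe tip",f(435,575,.022),f(487,577,.022), "bar at rest",f(460,220,.043),f(523,220,.043))
print("foot arc",f(75,570,.008),f(105,563,.008),f(145,575,.008))
o=bot.get_obs();print(o["position"].round(4),o["tcp_rot"].round(3).tolist())
```

```text
plate [array([ 0.556 , -0.2554,  0.005 ]), array([ 0.6213, -0.2537,  0.005 ]), array([ 0.5502, -0.4197,  0.005 ]), array([ 0.6175, -0.419 ,  0.005 ])]
yaw L,R (dx/dy) [np.float64(0.03530127814972628), np.float64(0.02298850574712592)]
cheeks tops [ 0.556  -0.3794  0.031 ] [ 0.5637 -0.4086  0.031 ] [ 0.59   -0.3805  0.031 ] [ 0.5996 -0.4097  0.031 ]
tongue mid [ 0.46655 -0.29985  0.004  ] [ 0.46085 -0.3602   0.004  ] [ 0.46975 -0.25035  0.004  ]
heel back [ 0.4405 -0.3621  0.016 ] [ 0.4834 -0.3652  0.016 ] pad end [ 0.4355 -0.3997  0.006 ] [ 0.4787 -0.4027  0.006 ]
grip top [ 0.4651 -0.2501  0.038 ] [ 0.475  -0.2498  0.038 ] [ 0.4639 -0.2749  0.038 ] [ 0.4728 -0.2746  0.038 ]
rest/nose [ 0.5932 -0.2732  0.06  ] [ 0.613  -0.2727  0.06  ] [ 0.5942 -0.2886  0.06  ] [ 0.6142 -0.2881  0.06  ]
toe tip [ 0.5703 -0.4218  0.022 ] [ 0.5875 -0.4222  0.022 ] bar at rest [ 0.5702 -0.2861  0.043 ] [ 0.5883 -0.2857  0.043 ]
foot arc [ 0.449  -0.4313  0.008 ] [ 0.4593 -0.4282  0.008 ] [ 0.4728 -0.4328  0.008 ]
[ 0.5348 -0.2624  0.2536] [[-0.017, 1.0, 0.003], [1.0, 0.017, 0.004], [0.004, 0.003, -1.0]]
```

```bash
python3 -m jog '[0.023,0.036,-0.02,0,0,-0.8,-1, 0.046,0.072,-0.05,0,0,-1.5,-1, 0.046,0.072,-0.085,0,0,-1.5,-1, 0.046,0.072,-0.12,0,0,-1.5,-1, 0.046,0.072,-0.12,0,0,-1.5,-1]' 40; python3 -m jog '[0,0,0,0,0,0,-1]'
python3 - <<'E'
from h import *
im,d,c=snap("wrist");W=cloud(d,c)
hsv=cv2.cvtColor(im,cv2.COLOR_RGB2HSV)
m=((hsv[...,0]<15)&(hsv[...,1]>150)&(hsv[...,2]>90)).astype(np.uint8)
n,l,s,cen=cv2.connectedComponentsWithStats(m)
for i in range(1,n):
    if s[i,4]>8: print("orange",s[i],W[l==i].mean(0).round(4))
m=(abs(W[...,0]-.58)<.03)&(W[...,2]>.05)&(W[...,2]<.11)&(W[...,1]>-.235)&(W[...,1]<-.14)
q=W[m]
for y in(-.225,-.205,-.19,-.175,-.155):
    k=q[abs(q[:,1]-y)<.004]; print(y,k.mean(0).round(4),np.percentile(k[:,0],[2,98]).round(4)) if len(k) else 0
o=bot.get_obs();print(o["position"].round(4),o["tcp_rot"].round(3).tolist(),o["ft_force"])
E
```

```text
clock: 1.45
position: [0.5715, -0.1961, 0.1258]
tcp_rot: [[0.021, 1.0, -0.013], [1.0, -0.021, 0.005], [0.004, -0.013, -1.0]]
ft_force: [-1.7, -1.0, -1.5]
finger_gap: 0.0916
finger_force: 0.0
clock: 1.53
position: [0.5747, -0.1986, 0.1318]
tcp_rot: [[0.023, 1.0, -0.005], [1.0, -0.023, 0.001], [0.001, -0.005, -1.0]]
ft_force: [0.4, 0.0, -0.0]
finger_gap: 0.0915
finger_force: 0.0
orange [273 163   7   7  33] [ 0.5748 -0.1527  0.0848]
orange [296 162   9   8  45] [ 0.5898 -0.1527  0.0843]
orange [275 269   6   4  17] [ 0.5741 -0.2335  0.0625]
orange [294 268   6   5  19] [ 0.5882 -0.2335  0.0625]
-0.225 [ 0.5806 -0.225   0.0644] [0.5701 0.5914]
-0.205 [ 0.5812 -0.205   0.0698] [0.5707 0.5918]
-0.19 [ 0.5814 -0.19    0.0739] [0.571  0.5923]
-0.175 [ 0.5816 -0.1749  0.078 ] [0.571  0.5925]
-0.155 [ 0.5817 -0.1549  0.0837] [0.5713 0.5922]
[ 0.5764 -0.1994  0.1342] [[0.024, 1.0, -0.0], [1.0, -0.024, -0.0], [-0.0, -0.0, -1.0]] [1.02957749 0.33395251 0.64458063]
```

```bash
python3 -m jog '[0.005,0.008,-0.025,0,0,0.6,-1, 0.005,0.008,-0.05,0,0,0.6,-1, 0.005,0.008,-0.071,0,0,0.6,-1, 0.005,0.008,-0.071,0,0,0.6,-1, 0.005,0.008,-0.071,0,0,0.6,0.3]' 40;python3 -m jog '[0,0,0,0,0,0,1, 0,0,0,0,0,0,1, 0,0,0,0,0,0,1, 0,0,0,0,0,0,1, 0,0,0,0,0,0,1]' 40
```

```text
clock: 2.0
position: [0.5822, -0.1918, 0.0645]
tcp_rot: [[0.014, 1.0, 0.002], [1.0, -0.014, -0.001], [-0.001, 0.002, -1.0]]
ft_force: [0.2, 0.6, -0.8]
finger_gap: 0.0876
finger_force: 0.0
clock: 2.42
position: [0.5819, -0.1907, 0.0634]
tcp_rot: [[0.012, 1.0, 0.001], [1.0, -0.012, -0.001], [-0.0, 0.001, -1.0]]
ft_force: [1.2, 0.2, 0.6]
finger_gap: 0.0539
finger_force: 0.0
```

```bash
python3 -m jog '[0,0,0,0,0,0,1, 0,0,0,0,0,0,1, 0,0,0,0,0,0,1, 0,0,0,0,0,0,1, 0,0,0,0,0,0,1]' 40;python3 -m jog '[0,0,0,0,0,0,1, 0,0,0,0,0,0,1, 0,0,0,0,0,0,1]' 40; python3 -m jog '[0,-0.003,0.0105,2.87,0,0,1, 0,-0.0064,0.0206,5.73,0,0,1, 0,-0.0105,0.0306,8.6,0,0,1, 0,-0.0148,0.0405,11.46,0,0,1, 0,-0.0252,0.0595,17.2,0,0,1]'; python3 -m jog '[0,0,0,0,0,0,1, 0,0,0,0,0,0,1]'
```

```text
clock: 2.83
position: [0.5815, -0.1904, 0.0625]
tcp_rot: [[0.012, 1.0, -0.0], [1.0, -0.012, 0.0], [0.0, -0.0, -1.0]]
ft_force: [-0.1, 0.1, -0.3]
finger_gap: 0.0219
finger_force: 40.0
clock: 3.08
position: [0.5815, -0.1904, 0.0625]
tcp_rot: [[0.012, 1.0, 0.0], [1.0, -0.012, -0.0], [-0.0, 0.0, -1.0]]
ft_force: [0.8, -0.2, -0.2]
finger_gap: 0.0216
finger_force: 40.0
clock: 3.5
position: [0.5813, -0.2115, 0.1227]
tcp_rot: [[0.006, 1.0, -0.003], [0.954, -0.005, 0.3], [0.3, -0.004, -0.954]]
ft_force: [0.3, 0.7, 1.9]
finger_gap: 0.0217
finger_force: 40.0
clock: 3.67
position: [0.5809, -0.2195, 0.122]
tcp_rot: [[0.018, 1.0, 0.002], [0.955, -0.018, 0.295], [0.295, -0.003, -0.956]]
ft_force: [-0.5, 0.1, -2.5]
finger_gap: 0.0219
finger_force: 40.0
```

Run:
```python
from h import *
im,d,c=snap("wrist","w3");W=cloud(d,c)
o=bot.get_obs();print(o["position"].round(4),o["ft_force"].round(2))
X,Y,Z=[W[...,i] for i in range(3)]
m=(abs(X-.579)<.016)&(Z<.075)&(Z>.008)&(Y<-.27)&(im.max(2)<115)
for y in np.arange(-.425,-.29,.01):
    k=W[m&(abs(Y-y)<.004)]
    if len(k)>3: print(y.round(3),np.median(k,0).round(4),np.percentile(k[:,0],[3,97]).round(4),np.percentile(k[:,2],[10,90]).round(4),len(k))
q=W[m];print(q[:,1].min())
```

```text
[ 0.5808 -0.2171  0.1216] [ 0.02 -0.65 -1.96]
-0.315 [ 0.5785 -0.313   0.0691] [0.5706 0.587 ] [0.0678 0.0701] 102
-0.305 [ 0.5792 -0.3062  0.0733] [0.5714 0.5877] [0.0718 0.0747] 144
-0.3163210268672992
```

View pics/w3.png

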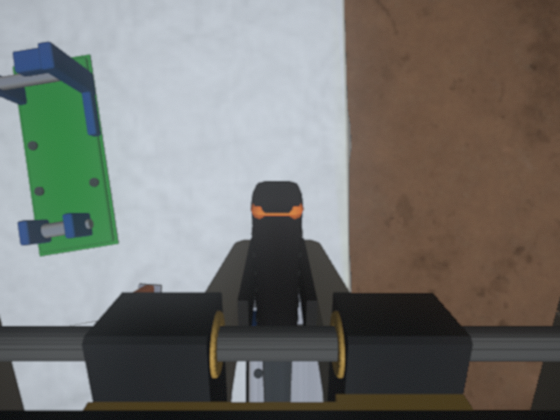

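The fingers hold the grip on its centre line, between the orange rings. The toe is hidden from this camera, so I'll feel for the roller.

```bash
python3 -m jog '[0,0.0,-0.001,0,0,0,1, 0,0,-0.002,0,0,0,1, 0,0,-0.002,0,0,0,1]'; python3 -m jog '[0,0.0,-0.001,0,0,0,1, 0,0,-0.001,0,0,0,1]';python3 -m jog '[0,0.0,-0.001,0,0,0,1, 0,0,-0.001,0,0,0,1]'
```

```text
clock: 3.97
position: [0.5813, -0.2148, 0.1199]
tcp_rot: [[0.011, 1.0, -0.001], [0.955, -0.01, 0.295], [0.295, -0.004, -0.955]]
ft_force: [-0.9, -1.5, 1.2]
finger_gap: 0.0215
finger_force: 40.0
clock: 4.13
position: [0.5815, -0.2145, 0.1191]
tcp_rot: [[0.011, 1.0, -0.001], [0.955, -0.01, 0.296], [0.296, -0.004, -0.955]]
ft_force: [-0.9, -0.1, 1.3]
finger_gap: 0.0216
finger_force: 40.0
clock: 4.3
position: [0.5817, -0.2145, 0.1182]
tcp_rot: [[0.011, 1.0, -0.0], [0.955, -0.011, 0.297], [0.297, -0.004, -0.955]]
ft_force: [-0.7, 1.6, 2.6]
finger_gap: 0.0217
finger_force: 40.0
```

```bash
python3 -m jog '[0,-0.005,-0.001,0,0,0,1, 0,-0.010,-0.0021,0,0,0,1]'; python3 -m jog '[0,-0.004,-0.001,0,0,0,1, 0,-0.008,-0.0019,0,0,0,1]'; python3 -m jog '[0,-0.003,-0.0007,0,0,0,1, 0,-0.006,-0.0014,0,0,0,1]'
```

```text
clock: 4.47
position: [0.582, -0.2252, 0.1163]
tcp_rot: [[0.011, 1.0, 0.001], [0.955, -0.01, 0.296], [0.296, -0.003, -0.955]]
ft_force: [-0.1, 1.2, 3.4]
finger_gap: 0.0217
finger_force: 40.0
clock: 4.63
position: [0.5817, -0.2343, 0.1141]
tcp_rot: [[0.012, 1.0, 0.001], [0.955, -0.012, 0.296], [0.296, -0.003, -0.955]]
ft_force: [-0.0, 0.7, 2.0]
finger_gap: 0.0217
finger_force: 40.0
clock: 4.8
position: [0.5816, -0.2401, 0.1127]
tcp_rot: [[0.013, 1.0, 0.0], [0.955, -0.012, 0.296], [0.296, -0.003, -0.955]]
ft_force: [0.2, 2.3, 3.7]
finger_gap: 0.0218
finger_force: 40.0
```

```bash
python3 -m jog '[0,-0.003,-0.0006,0,0,0,1, 0,-0.0055,-0.0011,0,0,0,1, 0,-0.0055,-0.0011,0,0,0,1]'
python3 - <<'E'
from h import *
im,d,c=snap("side");cv2.imwrite("pics/s3c.png",cv2.resize(im[190:280,100:320,::-1],None,fx=3.6,fy=3.6,interpolation=cv2.INTER_CUBIC))
print(bot.get_obs()["position"],bot.get_obs()["ft_force"])
for X in([.5785,-.400,.016],[.5785,-.4355,.015],[.579,-.45,.005],[.581,-.28,.0355]): print(X,((proj(X,c)-[100,190])*3.6).round(0))
E
```

```text
clock: 5.05
position: [0.5815, -0.2458, 0.1115]
tcp_rot: [[0.013, 1.0, 0.0], [0.955, -0.012, 0.295], [0.295, -0.003, -0.955]]
ft_force: [-0.4, 0.7, 3.0]
finger_gap: 0.022
finger_force: 40.0
[ 0.58147816 -0.24576956  0.11151808] [-0.17930425  0.78225977  3.01727526]
[0.5785, -0.4, 0.016] [355. 201.]
[0.5785, -0.4355, 0.015] [314. 197.]
[0.579, -0.45, 0.005] [298. 207.]
[0.581, -0.28, 0.0355] [498. 197.]
```

View pics/s3c.png

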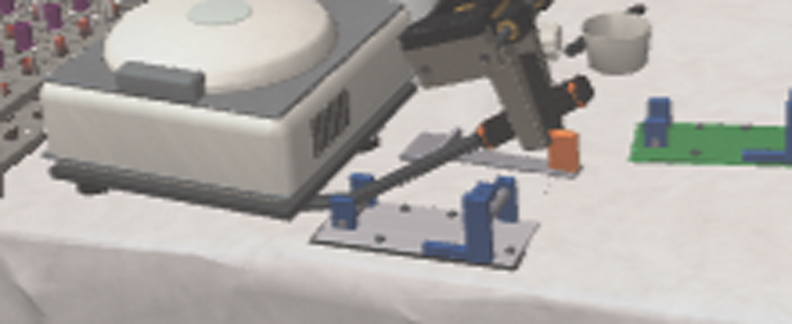

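The toe is under the pan edge at about (320,200). Now I lever down.

```bash
python3 -m jog '[0,0.003,-0.0048,-1.7,0,0,1, 0,0.006,-0.0096,-3.5,0,0,1, 0,0.0086,-0.0145,-5.2,0,0,1, 0,0.0112,-0.0194,-6.95,0,0,1, 0,0.0135,-0.0245,-8.7,0,0,1]'; python3 -m jog '[0,0.0023,-0.005,-1.7,0,0,1, 0,0.0043,-0.0101,-3.4,0,0,1, 0,0.0063,-0.0153,-5.1,0,0,1, 0,0.0063,-0.0153,-5.1,0,0,1]'; python3 -m jog '[0,0.0017,-0.0053,-1.7,0,0,1, 0,0.0034,-0.0106,-3.4,0,0,1, 0,0.0034,-0.0106,-3.4,0,0,1]'
```

```text
clock: 5.52
position: [0.5817, -0.2356, 0.0875]
tcp_rot: [[0.015, 1.0, 0.002], [0.99, -0.015, 0.142], [0.142, 0.0, -0.99]]
ft_force: [-0.0, -5.6, 4.4]
finger_gap: 0.0219
finger_force: 40.0
clock: 5.85
position: [0.5816, -0.2299, 0.0722]
tcp_rot: [[0.013, 1.0, 0.002], [0.999, -0.013, 0.051], [0.051, 0.001, -0.999]]
ft_force: [1.8, -8.2, 6.9]
finger_gap: 0.0215
finger_force: 40.0
clock: 6.1
position: [0.5821, -0.227, 0.0623]
tcp_rot: [[0.014, 1.0, 0.003], [1.0, -0.014, -0.009], [-0.009, 0.003, -1.0]]
ft_force: [-0.8, -9.5, 9.8]
finger_gap: 0.0216
finger_force: 40.0
```

```bash
python3 -m jog '[0,-0.002,-0.003,-1,0,0,1, 0,-0.003,-0.006,-2,0,0,1, 0,-0.003,-0.009,-3,0,0,1, 0,-0.003,-0.009,-3,0,0,1]'; python3 -m jog '[0,0,-0.001,-0.3,0,0,1, 0,0,-0.002,-0.6,0,0,1, 0,0,-0.002,-0.6,0,0,1]'
```

```text
clock: 6.43
position: [0.5827, -0.2253, 0.054]
tcp_rot: [[0.013, 1.0, 0.003], [0.998, -0.013, -0.055], [-0.055, 0.003, -0.999]]
ft_force: [-1.4, 1.2, 13.1]
finger_gap: 0.0215
finger_force: 40.0
clock: 6.68
position: [0.5828, -0.225, 0.0523]
tcp_rot: [[0.013, 1.0, 0.003], [0.998, -0.013, -0.064], [-0.064, 0.004, -0.998]]
ft_force: [-2.5, 2.0, 15.9]
finger_gap: 0.0218
finger_force: 40.0
```

```bash
python3 -m jog '[0,0,-0.0015,-0.3,0,0,1, 0,0,-0.0015,-0.3,0,0,1]'
python3 - <<'E'
from h import *
im,d,c=snap("wrist","w4");W=cloud(d,c)
o=bot.get_obs();print(o["position"].round(4),o["ft_force"].round(2))
X,Y,Z=[W[...,i] for i in range(3)]
m=(abs(X-.581)<.016)&(Z<.09)&(Z>.012)&(Y<-.14)
for y in np.arange(-.36,-.14,.015):
    k=W[m&(abs(Y-y)<.004)]
    if len(k)>3: print(y.round(3),np.median(k,0).round(4),len(k))
E
```

```text
clock: 6.85
position: [0.5829, -0.2247, 0.0509]
tcp_rot: [[0.013, 1.0, 0.003], [0.998, -0.013, -0.069], [-0.069, 0.004, -0.998]]
ft_force: [-2.4, 2.9, 16.2]
finger_gap: 0.0215
finger_force: 40.0
[ 0.5829 -0.2247  0.051 ] [-1.64  3.43 14.98]
-0.33 [ 0.5804 -0.3286  0.0371] 117
-0.315 [ 0.5805 -0.315   0.0396] 214
-0.3 [ 0.5814 -0.2999  0.0426] 239
-0.285 [ 0.5952 -0.2847  0.0572] 74
-0.255 [ 0.5831 -0.2522  0.0565] 139
-0.24 [ 0.5818 -0.2399  0.0597] 501
-0.225 [ 0.5824 -0.2249  0.0628] 762
-0.21 [ 0.5774 -0.212   0.0664] 1622
-0.195 [ 0.5833 -0.1951  0.0681] 812
-0.18 [ 0.5835 -0.1794  0.0681] 1262
```

```bash
python3 -m jog '[0,0,-0.001,-0.3,0,0,1, 0,0,-0.001,-0.3,0,0,1]'; python3 -m jog '[0,0,-0.001,-0.3,0,0,1, 0,0,-0.001,-0.3,0,0,1]'; python3 -m jog '[0,0,-0.001,-0.2,0,0,1, 0,0,-0.001,-0.2,0,0,1]'
```

```text
clock: 7.07
position: [0.583, -0.2245, 0.05]
tcp_rot: [[0.013, 1.0, 0.003], [0.997, -0.013, -0.074], [-0.074, 0.004, -0.997]]
ft_force: [-1.3, 3.8, 15.8]
finger_gap: 0.0216
finger_force: 40.1
clock: 7.23
position: [0.583, -0.2244, 0.049]
tcp_rot: [[0.013, 1.0, 0.003], [0.997, -0.013, -0.079], [-0.079, 0.004, -0.997]]
ft_force: [-2.9, 4.9, 15.5]
finger_gap: 0.0216
finger_force: 40.1
clock: 7.4
position: [0.5831, -0.2242, 0.0481]
tcp_rot: [[0.013, 1.0, 0.003], [0.997, -0.013, -0.082], [-0.082, 0.004, -0.997]]
ft_force: [-2.0, 4.8, 16.6]
finger_gap: 0.0218
finger_force: 40.1
```

```bash
python3 -m jog '[0,0.001,-0.0015,-0.4,0,0,1, 0,0.001,-0.0015,-0.4,0,0,1]'; python3 -m jog '[0,0,-0.0015,-0.3,0,0,1, 0,0,-0.0015,-0.3,0,0,1]'
python3 - <<'E'
from h import *
im,d,c=snap("wrist","w5");W=cloud(d,c)
o=bot.get_obs();print(o["position"].round(4),o["ft_force"].round(2))
X,Y,Z=[W[...,i] for i in range(3)]
m=(abs(X-.581)<.008)&(Z<.09)&(Z>.012)&(Y<-.23)&(Y>-.35)
q=W[m];k=q[(q[:,1]<-.25)];print(np.polyfit(k[:,1]+.28,k[:,2],1),np.polyfit(k[:,1]+.28,k[:,0],1))
T=cloud(*[snap("top")[i] for i in(1,2)])
S=(abs(T[...,0]-.60)<.012)&(T[...,2]>.07)&(T[...,2]<.13)&(T[...,1]<-.4)
for n,f in(("0",np.load("top0.npz")["d"]),):
    A=cloud(f,bot.get_calibration("top"))
    for x in(.40,.45,.58):
        for y in(-.45,-.62):
            g=lambda B:np.median(B[...,2][(abs(B[...,0]-x)<.012)&(abs(B[...,1]-y)<.008)&(B[...,2]>.05)])
            print(x,y,g(A).round(4),g(T).round(4))
E
```

```text
clock: 7.57
position: [0.5832, -0.224, 0.0469]
tcp_rot: [[0.014, 1.0, 0.003], [0.996, -0.013, -0.09], [-0.09, 0.005, -0.996]]
ft_force: [-2.4, 3.4, 18.0]
finger_gap: 0.0221
finger_force: 40.1
clock: 7.73
position: [0.5832, -0.224, 0.0466]
tcp_rot: [[0.014, 1.0, 0.003], [0.995, -0.013, -0.096], [-0.096, 0.005, -0.995]]
ft_force: [-4.2, 5.2, 25.4]
finger_gap: 0.0218
finger_force: 40.1
[ 0.5832 -0.224   0.0466] [-5.69  4.49 25.13]
[0.22598418 0.04521255] [-0.00434965  0.58082404]
0.4 -0.45 0.1065 0.1212
0.4 -0.62 0.1155 0.1163
0.45 -0.45 0.1061 0.1219
0.45 -0.62 0.1141 0.1171
0.58 -0.45 0.1064 0.1197
0.58 -0.62 0.1122 0.1138
```

The bar is pressed on the rest and the machine's left side is up about 14 mm. Next I swing it under the keeper.

```bash
python3 -m jog '[0.004,0,0.0005,0,0,-1.3,1, 0.008,0,0.0005,0,0,-2.6,1, 0.012,-0.0004,0.0005,0,0,-3.8,1, 0.016,-0.0007,0.0005,0,0,-5.1,1, 0.016,-0.0007,0.0005,0,0,-5.1,1]'; python3 -m jog '[0.004,-0.0005,0,0,0,-1.3,1, 0.0075,-0.0009,0,0,0,-2.5,1, 0.0075,-0.0009,0,0,0,-2.5,1]'
python3 - <<'E'
from h import *
im,d,c=snap("wrist","w6");W=cloud(d,c)
o=bot.get_obs();print(o["position"].round(4),o["ft_force"].round(2))
X,Y,Z=[W[...,i] for i in range(3)]
for y in np.arange(-.35,-.23,.01):
    k=W[(abs(X-.59)<.03)&(Z<.09)&(Z>.014)&(abs(Y-y)<.004)&(im.max(2)<100)&(abs(im[...,2].astype(int)-im[...,0])<25)]
    if len(k)>3: print(y.round(3),np.median(k,0).round(4),np.percentile(k[:,0],[3,97]).round(4),len(k))
cv2.imwrite("pics/w6.png",im[:,:,::-1])
E
```

```text
clock: 8.3
position: [0.5901, -0.2248, 0.0458]
tcp_rot: [[0.1, 0.995, -0.026], [0.99, -0.102, -0.095], [-0.098, -0.016, -0.995]]
ft_force: [-22.8, 6.8, 37.7]
finger_gap: 0.0223
finger_force: 40.3
clock: 8.55
position: [0.5933, -0.2253, 0.0453]
tcp_rot: [[0.143, 0.989, -0.039], [0.985, -0.146, -0.094], [-0.099, -0.025, -0.995]]
ft_force: [-34.5, 8.7, 46.6]
finger_gap: 0.0222
finger_force: 40.8
[ 0.5935 -0.2253  0.0452] [-32.62   7.93  44.8 ]
-0.33 [ 0.5872 -0.3287  0.0349] [0.5779 0.5938] 121
-0.32 [ 0.5863 -0.3198  0.0364] [0.5783 0.5943] 199
-0.31 [ 0.5853 -0.31    0.0381] [0.5787 0.5922] 180
-0.3 [ 0.5855 -0.2999  0.0397] [0.5795 0.5916] 178
-0.29 [ 0.5855 -0.2916  0.041 ] [0.5803 0.5918] 104
-0.26 [ 0.6012 -0.2578  0.0472] [0.6006 0.6016] 10
-0.25 [ 0.5931 -0.2497  0.0532] [0.5814 0.6021] 406
-0.24 [ 0.5927 -0.2399  0.0548] [0.5822 0.6023] 496
```

View pics/w6.png

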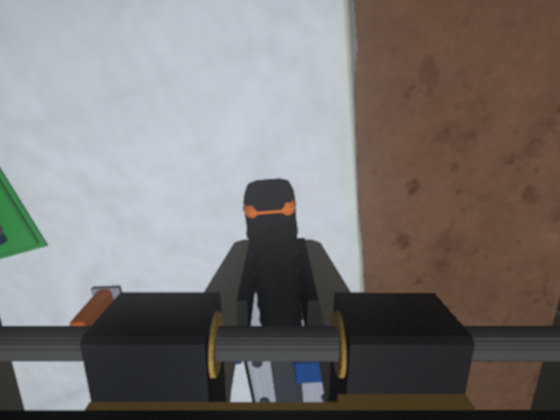

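The swing is blocked. The grip's front end sits about 3 mm inside the keeper nose's span, because the bar is roughly 8 mm too far in. I'll swing back, let down gently, draw the bar out and press again.

```bash
python3 -m jog '[-0.008,0.0006,0.001,0,0,2.5,1, -0.0155,0.001,0.001,0,0,5,1, -0.0235,0.0015,0.002,0,0,7.6,1, -0.0235,0.0015,0.002,0,0,7.6,1]'; python3 -m jog '[0,-0.002,0.0075,2.5,0,0,1, 0,-0.004,0.015,5,0,0,1, 0,-0.0065,0.0225,7.5,0,0,1, 0,-0.009,0.030,10,0,0,1, 0,-0.012,0.038,12.6,0,0,1]'; python3 -m jog '[0,0,0,0,0,0,1]'
python3 - <<'E'
from h import *
im,d,c=snap("wrist");W=cloud(d,c)
o=bot.get_obs();print(o["position"].round(4),o["ft_force"].round(2))
hsv=cv2.cvtColor(im,cv2.COLOR_RGB2HSV)
m=((hsv[...,0]<15)&(hsv[...,1]>150)&(hsv[...,2]>90)).astype(np.uint8)
n,l,s,cen=cv2.connectedComponentsWithStats(m)
for i in range(1,n):
    if s[i,4]>8: print("orange",s[i],W[l==i].mean(0).round(4))
E
```

```text
clock: 8.93
position: [0.5825, -0.2252, 0.0471]
tcp_rot: [[0.013, 1.0, 0.004], [0.995, -0.013, -0.095], [-0.095, 0.005, -0.995]]
ft_force: [-1.1, 0.3, 12.1]
finger_gap: 0.0216
finger_force: 40.0
clock: 9.35
position: [0.582, -0.2357, 0.0848]
tcp_rot: [[0.012, 1.0, 0.001], [0.992, -0.012, 0.128], [0.128, -0.0, -0.992]]
ft_force: [-1.1, 1.4, 6.9]
finger_gap: 0.0218
finger_force: 40.0
clock: 9.43
position: [0.5823, -0.2364, 0.0856]
tcp_rot: [[0.016, 1.0, 0.003], [0.991, -0.016, 0.13], [0.13, 0.0, -0.992]]
ft_force: [-1.4, 3.8, 8.4]
finger_gap: 0.0217
finger_force: 40.0
[ 0.5821 -0.2361  0.0849] [-0.82  2.86  7.91]
orange [254 204  49  12 257] [ 0.5835 -0.2008  0.1136]
orange [102 269  14  34 413] [ 0.4705 -0.2619  0.0383]
```

```bash
python3 -m jog '[0,-0.001,0.006,2,0,0,1, 0,-0.002,0.012,4,0,0,1, 0,0.002,0.012,4,0,0,1, 0,0.005,0.0125,4,0,0,1, 0,0.007,0.013,4,0,0,1]'; python3 -m jog '[0,0,0,0,0,0,1, 0,0,0,0,0,0,1]'
```

```text
clock: 9.9
position: [0.5808, -0.24, 0.0953]
tcp_rot: [[0.018, 1.0, 0.004], [0.983, -0.019, 0.181], [0.181, 0.0, -0.983]]
ft_force: [2.1, -21.4, -6.6]
finger_gap: 0.0216
finger_force: 40.0
clock: 10.07
position: [0.5808, -0.24, 0.0953]
tcp_rot: [[0.019, 1.0, 0.004], [0.983, -0.019, 0.181], [0.181, 0.0, -0.983]]
ft_force: [0.8, -17.6, -2.9]
finger_gap: 0.0217
finger_force: 40.0
```

Pulling with the handle low self-locks the toe against the pan, so I raise the handle to the free angle first and then draw back.

```bash
python3 -m jog '[0,-0.008,0.003,1,0,0,1, 0,-0.012,0.006,2,0,0,1, 0,-0.016,0.010,4,0,0,1, 0,-0.022,0.016,6.3,0,0,1, 0,-0.022,0.016,6.3,0,0,1]'; python3 -m jog '[0,0,0,0,0,0,1]';  python3 -m jog '[0,0.004,0.001,0,0,0,1, 0,0.008,0.002,0,0,0,1, 0,0.008,0.002,0,0,0,1]'
```

```text
clock: 10.48
position: [0.5811, -0.2543, 0.112]
tcp_rot: [[0.016, 1.0, 0.001], [0.954, -0.016, 0.301], [0.301, -0.003, -0.954]]
ft_force: [-0.1, -0.6, -2.1]
finger_gap: 0.0219
finger_force: 40.0
clock: 10.57
position: [0.5809, -0.2525, 0.1113]
tcp_rot: [[0.014, 1.0, 0.0], [0.954, -0.014, 0.299], [0.299, -0.004, -0.954]]
ft_force: [0.7, -3.3, 0.6]
finger_gap: 0.0217
finger_force: 40.0
clock: 10.82
position: [0.5815, -0.2406, 0.1144]
tcp_rot: [[0.01, 1.0, -0.001], [0.953, -0.009, 0.301], [0.301, -0.004, -0.953]]
ft_force: [-0.0, -0.4, 0.9]
finger_gap: 0.0216
finger_force: 40.0
```

```bash
python3 -m jog '[0,0.003,-0.0048,-1.7,0,0,1, 0,0.006,-0.0097,-3.4,0,0,1, 0,0.0088,-0.0147,-5.2,0,0,1, 0,0.0114,-0.0198,-6.9,0,0,1, 0,0.014,-0.025,-8.6,0,0,1]'; python3 -m jog '[0,0.0022,-0.0052,-1.7,0,0,1, 0,0.0042,-0.0104,-3.4,0,0,1, 0,0.0063,-0.0158,-5.2,0,0,1, 0,0.0063,-0.0158,-5.2,0,0,1]'; python3 -m jog '[0,0.0017,-0.0055,-1.7,0,0,1, 0,0.0035,-0.0109,-3.4,0,0,1, 0,0.0035,-0.0109,-3.4,0,0,1]'
```

```text
clock: 11.23
position: [0.5818, -0.2306, 0.0898]
tcp_rot: [[0.013, 1.0, 0.002], [0.989, -0.013, 0.15], [0.15, -0.0, -0.989]]
ft_force: [-0.1, -7.1, 2.2]
finger_gap: 0.0216
finger_force: 40.0
clock: 11.57
position: [0.5816, -0.2244, 0.0737]
tcp_rot: [[0.011, 1.0, 0.001], [0.998, -0.011, 0.059], [0.059, 0.0, -0.998]]
ft_force: [0.1, -9.2, 3.3]
finger_gap: 0.0218
finger_force: 40.0
clock: 11.82
position: [0.5819, -0.2213, 0.0633]
tcp_rot: [[0.011, 1.0, 0.001], [1.0, -0.011, -0.001], [-0.001, 0.001, -1.0]]
ft_force: [-0.7, -8.5, 6.1]
finger_gap: 0.0215
finger_force: 40.0
```

```bash
python3 -m jog '[0,0.0005,-0.004,-1.3,0,0,1, 0,0.001,-0.008,-2.6,0,0,1, 0,0.001,-0.011,-3.5,0,0,1, 0,0.001,-0.011,-3.5,0,0,1]'; python3 -m jog '[0,0.0005,-0.002,-0.6,0,0,1, 0,0.0005,-0.003,-1,0,0,1, 0,0.0005,-0.003,-1,0,0,1]'
```

```text
clock: 12.15
position: [0.5822, -0.2189, 0.053]
tcp_rot: [[0.012, 1.0, 0.002], [0.998, -0.012, -0.059], [-0.059, 0.002, -0.998]]
ft_force: [-0.7, -5.0, 9.1]
finger_gap: 0.0217
finger_force: 40.0
clock: 12.4
position: [0.5824, -0.2185, 0.0503]
tcp_rot: [[0.013, 1.0, 0.002], [0.997, -0.013, -0.076], [-0.076, 0.003, -0.997]]
ft_force: [-0.6, -5.8, 10.1]
finger_gap: 0.0215
finger_force: 40.0
```

```bash
python3 -m jog '[0,0.0015,-0.0015,-0.5,0,0,1, 0,0.003,-0.003,-1,0,0,1, 0,0.003,-0.003,-1,0,0,1]'; python3 -m jog '[0,0.001,-0.0015,-0.4,0,0,1, 0,0.001,-0.0015,-0.4,0,0,1]'
python3 - <<'E'
from h import *
im,d,c=snap("wrist","w7");W=cloud(d,c)
o=bot.get_obs();print(o["position"].round(4),o["ft_force"].round(2))
X,Y,Z=[W[...,i] for i in range(3)]
q=W[(abs(X-.581)<.008)&(Z<.09)&(Z>.012)&(Y<-.23)&(Y>-.35)];k=q[(q[:,1]<-.29)];print(np.polyfit(k[:,1]+.28,k[:,2],1),np.polyfit(k[:,1]+.28,k[:,0],1))
# jump from shank to grip
for y in np.arange(-.30,-.25,.003):
    k=q[abs(q[:,1]-y)<.0015]
    if len(k): print(y.round(3),np.median(k[:,2]).round(4),end='; ')
E
```

```text
clock: 12.65
position: [0.5825, -0.218, 0.0484]
tcp_rot: [[0.014, 1.0, 0.003], [0.995, -0.014, -0.097], [-0.097, 0.004, -0.995]]
ft_force: [-2.6, -9.2, 13.3]
finger_gap: 0.0217
finger_force: 40.0
clock: 12.82
position: [0.5825, -0.218, 0.048]
tcp_rot: [[0.015, 1.0, 0.003], [0.994, -0.014, -0.105], [-0.105, 0.004, -0.994]]
ft_force: [-4.3, -10.1, 19.7]
finger_gap: 0.0216
finger_force: 40.0
[ 0.5826 -0.218   0.0481] [-4.26 -9.94 20.06]
[0.18774086 0.0433956 ] [0.00795642 0.58123336]
-0.3 0.0397; -0.297 0.0403; -0.294 0.0407; -0.291 0.0412; -0.288 0.0418; -0.285 0.0423;
```

The bar is on the rest (shank top at 43.4 mm, as it must be) and the grip is clear of the nose. I swing again.

```bash
python3 -m jog '[0.004,0,0.0003,0,0,-1.3,1, 0.008,0,0.0005,0,0,-2.6,1, 0.012,-0.0004,0.0005,0,0,-3.8,1, 0.016,-0.0007,0.0005,0,0,-5.1,1, 0.016,-0.0007,0.0005,0,0,-5.1,1]'; python3 -m jog '[0.004,-0.0005,0,0,0,-1.3,1, 0.008,-0.0009,0,0,0,-2.5,1, 0.008,-0.0009,0,0,0,-2.5,1]'
python3 - <<'E'
from h import *
im,d,c=snap("wrist","w8");W=cloud(d,c)
o=bot.get_obs();print(o["position"].round(4),o["ft_force"].round(2))
X,Y,Z=[W[...,i] for i in range(3)]
for y in np.arange(-.35,-.23,.01):
    k=W[(abs(X-.59)<.035)&(Z<.09)&(Z>.014)&(abs(Y-y)<.004)&(im.max(2)<100)&(abs(im[...,2].astype(int)-im[...,0])<25)]
    if len(k)>3: print(y.round(3),np.median(k,0).round(4),np.percentile(k[:,0],[3,97]).round(4),len(k))
E
```

```text
clock: 13.28
position: [0.598, -0.2186, 0.0481]
tcp_rot: [[0.102, 0.995, -0.008], [0.989, -0.102, -0.104], [-0.105, 0.003, -0.995]]
ft_force: [-4.5, -9.6, 17.2]
finger_gap: 0.0221
finger_force: 40.1
clock: 13.53
position: [0.6065, -0.2195, 0.0481]
tcp_rot: [[0.144, 0.989, -0.011], [0.984, -0.145, -0.104], [-0.104, 0.004, -0.995]]
ft_force: [-2.9, -9.1, 15.9]
finger_gap: 0.0214
finger_force: 40.1
[ 0.6065 -0.2194  0.0481] [-3.35 -8.94 15.62]
-0.33 [ 0.5933 -0.3278  0.0345] [0.5835 0.5994] 70
-0.32 [ 0.5922 -0.3198  0.0361] [0.584  0.6001] 169
-0.31 [ 0.5884 -0.3105  0.0378] [0.5853 0.5921] 64
-0.3 [ 0.5887 -0.3002  0.0396] [0.5865 0.5909] 58
-0.29 [ 0.5899 -0.29    0.0415] [0.5878 0.5915] 47
-0.28 [ 0.5941 -0.2768  0.0531] [0.5941 0.5942] 4
-0.25 [ 0.6086 -0.2471  0.0545] [0.5922 0.6129] 81
-0.24 [ 0.6033 -0.24    0.0567] [0.5931 0.6134] 447
```

```bash
python3 -m jog '[0,-0.001,0.001,0.3,0,0,1, 0,-0.002,0.002,0.6,0,0,1, 0,-0.003,0.003,0.9,0,0,1, 0,-0.004,0.004,1.2,0,0,1, 0,-0.004,0.004,1.2,0,0,1]'; python3 -m jog '[0,0,0.001,0.3,0,0,1, 0,0,0.0015,0.5,0,0,1]'
```

```text
clock: 14.0
position: [0.6069, -0.2199, 0.051]
tcp_rot: [[0.143, 0.99, -0.01], [0.987, -0.143, -0.078], [-0.078, 0.002, -0.997]]
ft_force: [-0.8, -2.7, 10.1]
finger_gap: 0.0218
finger_force: 40.0
clock: 14.17
position: [0.6069, -0.22, 0.0523]
tcp_rot: [[0.143, 0.99, -0.01], [0.987, -0.143, -0.07], [-0.07, 0.0, -0.998]]
ft_force: [-0.4, -4.3, 8.4]
finger_gap: 0.022
finger_force: 40.0
```

```bash
python3 -m jog '[0,0,0.001,0.3,0,0,1, 0,0,0.001,0.3,0,0,1]'; python3 -m jog '[0,0,0.001,0.3,0,0,1, 0,0,0.001,0.3,0,0,1]'
```

```text
clock: 14.33
position: [0.6067, -0.22, 0.0527]
tcp_rot: [[0.143, 0.99, -0.01], [0.988, -0.143, -0.064], [-0.065, -0.001, -0.998]]
ft_force: [1.2, -4.1, 6.8]
finger_gap: 0.0219
finger_force: 40.0
clock: 14.5
position: [0.6067, -0.22, 0.053]
tcp_rot: [[0.143, 0.99, -0.01], [0.988, -0.143, -0.059], [-0.059, -0.001, -0.998]]
ft_force: [2.7, -5.1, 4.0]
finger_gap: 0.0219
finger_force: 40.0
```

```bash
python3 -m jog '[0,0,0,0,0,0,-0.3, 0,0,0,0,0,0,-0.3, 0,0,0,0,0,0,-0.3, 0,0,0,0,0,0,-0.3, 0,0,0,0,0,0,-0.3]'; python3 -m jog '[0,0,0.02,0,0,0,-1, 0,0,0.06,0,0,0,-1, 0,0.0,0.1,0,0,0,-1, 0,0,0.14,0,0,0,-1, 0,0,0.18,0,0,0,-1]'
python3 - <<'E'
from h import *
im,d,c=snap("wrist","w9");W=cloud(d,c)
o=bot.get_obs();print(o["position"].round(4),o["ft_force"].round(2),o["tcp_rot"].round(3).tolist())
X,Y,Z=[W[...,i] for i in range(3)]
for y in np.arange(-.35,-.15,.02):
    k=W[(abs(X-.59)<.035)&(Z<.09)&(Z>.014)&(abs(Y-y)<.004)&(im.max(2)<100)&(abs(im[...,2].astype(int)-im[...,0])<25)]
    if len(k)>3: print(y.round(3),np.median(k,0).round(4),np.percentile(k[:,0],[3,97]).round(4),len(k))
T=cloud(*[snap("top")[i] for i in(1,2)])
A=cloud(np.load("top0.npz")["d"],bot.get_calibration("top"))
for x in(.40,.45,.58):
        for y in(-.45,-.62):
            g=lambda B:np.median(B[...,2][(abs(B[...,0]-x)<.012)&(abs(B[...,1]-y)<.008)&(B[...,2]>.05)])
            print(x,y,g(A).round(4),g(T).round(4))
E
```

```text
clock: 14.92
position: [0.6051, -0.2185, 0.0516]
tcp_rot: [[0.143, 0.99, -0.014], [0.988, -0.144, -0.056], [-0.057, -0.006, -0.998]]
ft_force: [0.9, -0.0, 0.2]
finger_gap: 0.053
finger_force: 0.0
clock: 15.33
position: [0.605, -0.2188, 0.2336]
tcp_rot: [[0.143, 0.99, -0.014], [0.988, -0.144, -0.056], [-0.057, -0.005, -0.998]]
ft_force: [0.5, -0.3, -0.4]
finger_gap: 0.0863
finger_force: 0.0
[ 0.6094 -0.2198  0.243 ] [ 3.38 -0.2   5.13] [[0.144, 0.99, -0.0], [0.988, -0.144, -0.06], [-0.06, 0.008, -0.998]]
-0.35 [ 0.5889 -0.3495  0.0318] [0.5812 0.596 ] 62
-0.33 [ 0.5915 -0.3298  0.0359] [0.5837 0.5986] 68
-0.31 [ 0.5937 -0.3098  0.0404] [0.5862 0.6013] 78
-0.29 [ 0.5905 -0.2902  0.0444] [0.5887 0.5926] 21
-0.27 [ 0.6018 -0.2726  0.0482] [0.5582 0.6227] 135
-0.25 [ 0.6021 -0.25    0.0589] [0.5923 0.6126] 137
-0.23 [ 0.6051 -0.23    0.0634] [0.5954 0.6145] 141
-0.21 [ 0.6081 -0.2102  0.0677] [0.5986 0.6173] 157
-0.19 [ 0.6106 -0.1899  0.0721] [0.601  0.6205] 180
-0.17 [ 0.6113 -0.1726  0.0699] [0.6043 0.6201] 70
0.4 -0.45 0.1065 0.117
0.4 -0.62 0.1155 0.1154
0.45 -0.45 0.1061 0.1174
0.45 -0.62 0.1141 0.1159
0.58 -0.45 0.1064 0.116
0.58 -0.62 0.1122 0.1129
```

The bar holds the machine up by itself, with the left side up about 11 mm. Now the shim.

```bash
python3 -m jog '[-0.035,-0.01,-0.01,0.9,0,1,-1, -0.07,-0.02,-0.03,1.7,0,2,-1, -0.105,-0.03,-0.05,2.6,0,3,-1, -0.14,-0.043,-0.07,3.4,0,4,-1, -0.14,-0.043,-0.07,3.4,0,4,-1]'; python3 -m jog '[0,0,0,0,0,0,-1, 0,0,0,0,0,0,-1]'
python3 - <<'E'
from h import *
im,d,c=snap("wrist","w10");W=cloud(d,c)
o=bot.get_obs();print(o["position"].round(4),o["tcp_rot"].round(3).tolist())
hsv=cv2.cvtColor(im,cv2.COLOR_RGB2HSV)
m=((hsv[...,0]<15)&(hsv[...,1]>150)&(hsv[...,2]>90)).astype(np.uint8)
n,l,s,cen=cv2.connectedComponentsWithStats(m)
for i in range(1,n):
    if s[i,4]>30:
        q=W[l==i];t=q[q[:,2]>.034];print("orange",s[i],t.mean(0).round(4),np.percentile(t,[2,98],0).round(4).tolist())
X,Y,Z=[W[...,i] for i in range(3)]
m=(abs(X-.465)<.04)&(Z>.0015)&(Z<.03)&(Y>-.42)&(Y<-.23)&(im.max(2)<160)
for y in np.arange(-.41,-.24,.01):
    k=W[m&(abs(Y-y)<.003)]
    if len(k)>3: print(y.round(3),np.percentile(k[:,0],[3,97]).round(4),np.percentile(k[:,0],[3,97]).mean().round(4),np.median(k[:,2]).round(4))
E
```

```text
clock: 15.9
position: [0.4549, -0.2646, 0.1565]
tcp_rot: [[0.082, 0.996, -0.025], [0.997, -0.081, 0.006], [0.004, -0.025, -1.0]]
ft_force: [-0.2, -0.4, 0.2]
finger_gap: 0.0916
finger_force: 0.0
clock: 16.07
position: [0.4657, -0.262, 0.1615]
tcp_rot: [[0.075, 0.997, -0.011], [0.997, -0.075, 0.003], [0.002, -0.011, -1.0]]
ft_force: [0.0, -0.1, 0.3]
finger_gap: 0.0921
finger_force: 0.0
[ 0.4667 -0.2617  0.162 ] [[0.073, 0.997, -0.01], [0.997, -0.073, 0.002], [0.001, -0.01, -1.0]]
orange [468  85  31  11 155] [ 0.6103 -0.1807  0.0741] [[0.6019, -0.184, 0.0721], [0.6212, -0.1772, 0.0758]]
orange [278 193   9  25 192] [ 0.4689 -0.2613  0.0403] [[0.4654, -0.273, 0.0361], [0.4726, -0.2519, 0.0389]]
orange [433 196  26   8  92] [ 0.5973 -0.2611  0.0589] [[0.5905, -0.2648, 0.0543], [0.6096, -0.2585, 0.0579]]
-0.4 [0.4371 0.4773] 0.4572 0.0055
-0.39 [0.4372 0.4779] 0.4575 0.0056
-0.38 [0.4379 0.4783] 0.4581 0.0058
-0.37 [0.4408 0.4804] 0.4606 0.0155
-0.36 [0.4385 0.4691] 0.4538 0.0038
-0.35 [0.4512 0.4698] 0.4605 0.0037
-0.34 [0.452  0.4714] 0.4617 0.0036
-0.33 [0.4528 0.4721] 0.4624 0.0036
-0.32 [0.4534 0.4728] 0.4631 0.0036
-0.31 [0.4544 0.4733] 0.4638 0.0036
-0.3 [0.4551 0.474 ] 0.4646 0.0036
-0.29 [0.4559 0.4756] 0.4657 0.0036
-0.28 [0.4326 0.4773] 0.4549 0.0033
-0.27 [0.4583 0.4775] 0.4679 0.0036
-0.26 [0.4591 0.4777] 0.4684 0.0037
-0.25 [0.4601 0.4772] 0.4687 0.008
```

View pics/w10.png

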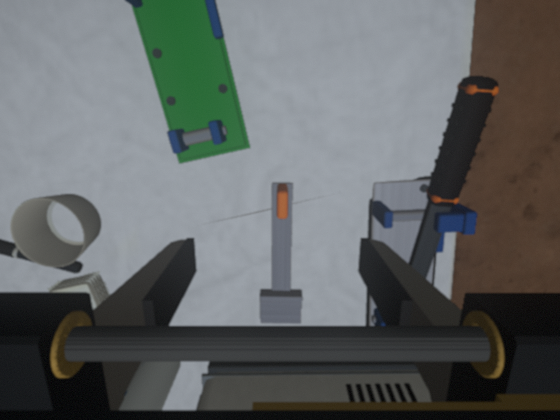

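```bash
python3 -m jog '[0.002,-0.001,-0.03,0,0,0,0.2, 0.002,-0.001,-0.06,0,0,0,0.2, 0.002,-0.001,-0.09,0,0,0,0.2, 0.002,-0.001,-0.115,0,0,0,0.2, 0.002,-0.001,-0.137,0,0,0,0.2]' 30; python3 -m jog '[0,0,0,0,0,0,0.4, 0,0,0,0,0,0,0.4]'; python3 -m jog '[0,0,0,0,0,0,1, 0,0,0,0,0,0,1, 0,0,0,0,0,0,1, 0,0,0,0,0,0,1, 0,0,0,0,0,0,1]'
```

```text
clock: 16.53
position: [0.469, -0.262, 0.0235]
tcp_rot: [[0.072, 0.997, -0.01], [0.997, -0.072, 0.002], [0.002, -0.01, -1.0]]
ft_force: [-0.4, 0.2, -0.5]
finger_gap: 0.0605
finger_force: 0.0
clock: 16.7
position: [0.4684, -0.2621, 0.0246]
tcp_rot: [[0.072, 0.997, -0.012], [0.997, -0.072, 0.003], [0.002, -0.012, -1.0]]
ft_force: [0.5, -0.1, 0.3]
finger_gap: 0.0474
finger_force: 0.0
clock: 17.12
position: [0.4678, -0.2637, 0.0258]
tcp_rot: [[0.075, 0.997, -0.01], [0.997, -0.075, 0.001], [0.0, -0.01, -1.0]]
ft_force: [-0.9, -0.3, 0.1]
finger_gap: 0.0139
finger_force: 0.0
```

```bash
python3 -m jog '[0,0,0,0,-0.6,0,1, 0,0,0,0,-0.6,0,1]' 10; python3 -m jog '[-0.001,-0.002,0,0,0,0.7,1, -0.003,-0.004,0,0,0,1.4,1, -0.003,-0.006,0,0,0,2,1, -0.003,-0.006,0,0,0,2,1]' 10
python3 - <<'E'
from h import *
im,d,c=snap("wrist","w11");W=cloud(d,c)
o=bot.get_obs();print(o["position"].round(4),o["tcp_rot"].round(3).tolist(),o["ft_force"].round(2))
X,Y,Z=[W[...,i] for i in range(3)]
m=(abs(X-.465)<.04)&(Z>.0015)&(Z<.03)&(Y>-.42)&(Y<-.23)&(im.max(2)<160)
for y in np.arange(-.41,-.24,.01):
    k=W[m&(abs(Y-y)<.003)]
    if len(k)>3: print(y.round(3),np.percentile(k[:,0],[3,97]).round(4),np.percentile(k[:,0],[3,97]).mean().round(4),np.median(k[:,2]).round(4))
# wall line
m=(Z>.05)&(Z<.09)&(X>.37)&(X<.62)&(Y<-.415)&(Y>-.45)&(im.min(2)>100)
for x in np.arange(.38,.62,.03):
    k=W[m&(abs(X-x)<.008)]
    if len(k)>3: print("wall",x.round(3),np.median(k,0).round(4),k[:,1].max().round(4),len(k))
E
```

```text
clock: 17.28
position: [0.4679, -0.2636, 0.0257]
tcp_rot: [[0.075, 0.997, 0.002], [0.997, -0.075, 0.001], [0.001, 0.001, -1.0]]
ft_force: [1.1, -0.4, 3.8]
finger_gap: 0.0099
finger_force: 10.0
clock: 17.62
position: [0.4649, -0.2684, 0.0257]
tcp_rot: [[0.038, 0.999, 0.0], [0.999, -0.038, 0.003], [0.003, -0.0, -1.0]]
ft_force: [0.4, 3.4, 8.5]
finger_gap: 0.0102
finger_force: 10.0
[ 0.4649 -0.2684  0.0257] [[0.038, 0.999, 0.0], [0.999, -0.038, 0.003], [0.003, -0.0, -1.0]] [-0.67  2.89  7.24]
-0.37 [0.4442 0.4774] 0.4608 0.0046
-0.36 [0.4517 0.4704] 0.4611 0.0036
-0.35 [0.4519 0.4708] 0.4614 0.0035
-0.34 [0.4522 0.469 ] 0.4606 0.004
-0.31 [0.4568 0.4694] 0.4631 0.0036
-0.3 [0.4577 0.4692] 0.4635 0.0036
-0.28 [0.4252 0.4919] 0.4586 0.0019
-0.27 [0.4447 0.4883] 0.4665 0.0019
-0.26 [0.448  0.4822] 0.4651 0.019
```

```bash
python3 -m jog '[0,0,0.002,0,0,0,1, 0,-0.006,0.003,0,0,0,1, -0.0005,-0.014,0.003,0,0,0,1, -0.001,-0.022,0.003,0,0,0,1, -0.0013,-0.030,0.003,0,0,0,1]'; python3 -m jog '[-0.0002,-0.004,0,0,0,0,1, -0.0004,-0.008,0,0,0,0,1, -0.0004,-0.008,0,0,0,0,1]'
```

```text
clock: 18.08
position: [0.4626, -0.3009, 0.0277]
tcp_rot: [[0.041, 0.999, -0.001], [0.999, -0.041, 0.001], [0.001, -0.001, -1.0]]
ft_force: [0.5, -0.3, -0.6]
finger_gap: 0.01
finger_force: 10.0
clock: 18.33
position: [0.4623, -0.3087, 0.0278]
tcp_rot: [[0.041, 0.999, -0.001], [0.999, -0.041, 0.001], [0.001, -0.001, -1.0]]
ft_force: [-0.4, 0.6, -1.2]
finger_gap: 0.0098
finger_force: 10.0
```

```bash
python3 -m jog '[-0.0001,-0.002,0,0,0,0,1, -0.0002,-0.005,0,0,0,0,1, -0.0002,-0.005,0,0,0,0,1]'; python3 -m jog '[0,-0.0015,0,0,0,0,1, -0.0001,-0.003,0,0,0,0,1, -0.0001,-0.003,0,0,0,0,1]'
```

```text
clock: 18.58
position: [0.4625, -0.3128, 0.028]
tcp_rot: [[0.04, 0.999, -0.0], [0.999, -0.04, 0.001], [0.001, -0.001, -1.0]]
ft_force: [-0.4, 0.3, -1.8]
finger_gap: 0.0098
finger_force: 10.0
clock: 18.83
position: [0.4625, -0.3156, 0.028]
tcp_rot: [[0.04, 0.999, -0.001], [0.999, -0.04, 0.002], [0.002, -0.001, -1.0]]
ft_force: [-0.6, 0.2, -1.2]
finger_gap: 0.0103
finger_force: 10.0
```

```bash
python3 -m jog '[0,-0.0015,0,0,0,0,1, -0.0001,-0.003,0,0,0,0,1, -0.0001,-0.003,0,0,0,0,1]'
```

```text
clock: 19.08
position: [0.4623, -0.3188, 0.028]
tcp_rot: [[0.04, 0.999, -0.0], [0.999, -0.04, 0.001], [0.001, -0.001, -1.0]]
ft_force: [-0.2, -0.0, -0.9]
finger_gap: 0.01
finger_force: 10.0
```

```bash
python3 -m jog '[0,-0.0015,0,0,0,0,1, -0.0001,-0.003,0,0,0,0,1, -0.0001,-0.003,0,0,0,0,1]'
```

```text
clock: 19.33
position: [0.4622, -0.3218, 0.028]
tcp_rot: [[0.04, 0.999, -0.0], [0.999, -0.04, 0.001], [0.001, -0.001, -1.0]]
ft_force: [-0.0, -0.5, -0.7]
finger_gap: 0.01
finger_force: 10.0
```

```bash
python3 -m jog '[0,-0.001,-0.001,0,0,0,1, -0.0001,-0.003,-0.002,0,0,0,1, -0.0001,-0.003,-0.002,0,0,0,1]'
```

```text
clock: 19.58
position: [0.4619, -0.3248, 0.0258]
tcp_rot: [[0.04, 0.999, -0.001], [0.999, -0.04, 0.002], [0.002, -0.001, -1.0]]
ft_force: [0.4, 0.7, -1.4]
finger_gap: 0.0102
finger_force: 10.0
```

```bash
python3 -m jog '[0,-0.0015,0,0,0,0,1, -0.0001,-0.003,0,0,0,0,1, -0.0001,-0.003,0,0,0,0,1]'
```

```text
clock: 19.83
position: [0.4621, -0.3255, 0.0258]
tcp_rot: [[0.039, 0.999, -0.001], [0.999, -0.039, 0.004], [0.004, -0.002, -1.0]]
ft_force: [-0.1, 5.2, -0.5]
finger_gap: 0.0097
finger_force: 10.0
```

```bash
python3 -m jog '[0,-0.0015,0,0,0,0,1, -0.0001,-0.003,0,0,0,0,1, -0.0001,-0.003,0,0,0,0,1]'
```

```text
clock: 20.08
position: [0.462, -0.3259, 0.0257]
tcp_rot: [[0.037, 0.999, -0.003], [0.999, -0.037, 0.007], [0.007, -0.003, -1.0]]
ft_force: [-0.8, 10.3, 2.5]
finger_gap: 0.0096
finger_force: 10.0
```

The heel met the foot at y = -0.3255, as predicted from the foot arc, with about 10 N. I relax and release.

```bash
python3 -m jog '[0,0.002,0,0,0,0,1, 0,0.004,0,0,0,0,1, 0,0.004,0,0,0,0,0.6, 0,0.004,0,0,0,0,0.4, 0,0.004,0,0,0,0,0.4]'; python3 -m jog '[0,0.004,0.03,0,0,0,0.2, 0,0.01,0.07,0,0,0,0, 0,0.03,0.11,0,0,0,-0.5, 0,0.06,0.14,0,0,0,-1, 0,0.1,0.15,0,0,0,-1]'
python3 - <<'E'
from h import *
im,d,c=snap("wrist","w12");W=cloud(d,c)
o=bot.get_obs();print(o["position"].round(4),o["tcp_rot"].round(3).tolist(),o["ft_force"].round(2))
hsv=cv2.cvtColor(im,cv2.COLOR_RGB2HSV)
m=((hsv[...,0]<15)&(hsv[...,1]>150)&(hsv[...,2]>90)).astype(np.uint8)
n,l,s,cen=cv2.connectedComponentsWithStats(m)
for i in range(1,n):
    if s[i,4]>30:
        q=W[l==i];t=q;print("orange",s[i],t.mean(0).round(4),np.percentile(t,[2,98],0).round(4).tolist())
X,Y,Z=[W[...,i] for i in range(3)]
m=(abs(X-.465)<.04)&(Z>.0015)&(Z<.03)&(Y>-.44)&(Y<-.28)&(im.max(2)<160)
for y in np.arange(-.45,-.29,.01):
    k=W[m&(abs(Y-y)<.003)]
    if len(k)>3: print(y.round(3),np.percentile(k[:,0],[3,97]).round(4),np.percentile(k[:,0],[3,97]).mean().round(4),np.median(k[:,2]).round(4))
E
```

```text
clock: 20.5
position: [0.4621, -0.3275, 0.0263]
tcp_rot: [[0.04, 0.999, 0.0], [0.999, -0.04, 0.0], [0.0, 0.0, -1.0]]
ft_force: [0.2, 0.3, -0.4]
finger_gap: 0.0267
finger_force: 0.0
clock: 20.92
position: [0.464, -0.2321, 0.1798]
tcp_rot: [[0.045, 0.999, 0.007], [0.999, -0.045, -0.003], [-0.003, 0.007, -1.0]]
ft_force: [1.6, -0.2, 0.3]
finger_gap: 0.0588
finger_force: 0.0
[ 0.4648 -0.2214  0.1804] [[0.034, 0.999, 0.007], [0.999, -0.034, 0.001], [0.002, 0.007, -1.0]] [-0.92  6.82  0.44]
orange [451 134  28   9 117] [ 0.6231 -0.1829  0.0548] [[0.6018, -0.2396, -0.4931], [0.9643, -0.1776, 0.0758]]
orange [419 227  23   7  69] [ 0.5988 -0.262   0.0562] [[0.5903, -0.2649, 0.0543], [0.6096, -0.259, 0.058]]
orange [275 278   7  20 135] [ 0.4619 -0.3234  0.0375] [[0.4586, -0.334, 0.0361], [0.4651, -0.3133, 0.039]]
-0.44 [0.4371 0.471 ] 0.454 0.0122
-0.43 [0.4289 0.4931] 0.461 0.0278
-0.39 [0.4489 0.4684] 0.4587 0.0035
-0.38 [0.4494 0.4688] 0.4591 0.0037
-0.37 [0.4499 0.4692] 0.4595 0.0036
-0.36 [0.4505 0.4696] 0.46 0.0037
-0.35 [0.4509 0.47  ] 0.4604 0.0034
-0.34 [0.4514 0.4704] 0.4609 0.0037
-0.33 [0.452  0.4708] 0.4614 0.0035
-0.32 [0.4524 0.4711] 0.4617 0.0036
-0.31 [0.4551 0.4692] 0.4621 0.0133
```

The shim is seated at (0.462,-0.3245): machine-frame x about -0.038 and y about 0.306, both in range. Now I re-grasp the bar.

```bash
python3 -m jog '[0.036,0.002,0,0,0,-1.5,-1, 0.071,0.004,0,0,0,-3,-1, 0.107,0.006,0,0,0,-4.5,-1, 0.142,0.006,-0.01,0,0,-6,-1, 0.142,0.006,-0.04,0,0,-6,-1]'; python3 -m jog '[0,0,0,0,0,0,-1]'
python3 - <<'E'
from h import *
im,d,c=snap("wrist");W=cloud(d,c)
o=bot.get_obs();print(o["position"].round(4),o["tcp_rot"].round(3).tolist())
q=W[(abs(W[...,0]-.607)<.035)&(W[...,2]>.052)&(W[...,2]<.085)&(W[...,1]>-.25)&(W[...,1]<-.17)]
for y in(-.24,-.22,-.2,-.18):
    k=q[abs(q[:,1]-y)<.004]; print(y,k.mean(0).round(4),np.percentile(k[:,0],[2,98]).round(4)) if len(k) else 0
E
```

```text
clock: 21.38
position: [0.6134, -0.2227, 0.1392]
tcp_rot: [[0.142, 0.99, 0.014], [0.99, -0.142, -0.001], [0.001, 0.014, -1.0]]
ft_force: [0.5, -0.1, 0.6]
finger_gap: 0.0915
finger_force: 0.0
clock: 21.47
position: [0.6026, -0.222, 0.13]
tcp_rot: [[0.142, 0.99, -0.007], [0.99, -0.142, 0.004], [0.003, -0.008, -1.0]]
ft_force: [-1.5, 0.7, -1.7]
finger_gap: 0.0923
finger_force: 0.0
[ 0.6021 -0.2226  0.1319] [[0.143, 0.99, -0.007], [0.99, -0.143, 0.004], [0.003, -0.007, -1.0]]
-0.24 [ 0.6034 -0.24    0.0607] [0.5927 0.6142]
-0.22 [ 0.6062 -0.2199  0.0651] [0.595  0.6172]
-0.2 [ 0.6093 -0.1999  0.0695] [0.5986 0.6199]
-0.18 [ 0.6121 -0.1798  0.0738] [0.6014 0.6225]
```

```bash
python3 -m jog '[0.002,0.001,-0.03,0,0,0,-0.3, 0.002,0.001,-0.055,0,0,0,-0.3, 0.002,0.001,-0.078,0,0,0,-0.3, 0.002,0.001,-0.078,0,0,0,0.3, 0.002,0.001,-0.078,0,0,0,0.3]' 40; python3 -m jog '[0,0,0,0,0,0,1, 0,0,0,0,0,0,1, 0,0,0,0,0,0,1, 0,0,0,0,0,0,1, 0,0,0,0,0,0,1]' 40; python3 -m jog '[0,0,0,0,0,0,1, 0,0,0,0,0,0,1, 0,0,0,0,0,0,1]' 40
```

```text
clock: 21.93
position: [0.6051, -0.2226, 0.0576]
tcp_rot: [[0.145, 0.989, -0.002], [0.989, -0.145, 0.002], [0.002, -0.002, -1.0]]
ft_force: [1.1, -0.3, 0.3]
finger_gap: 0.0608
finger_force: 0.0
clock: 22.35
position: [0.6063, -0.2222, 0.0582]
tcp_rot: [[0.144, 0.99, 0.001], [0.99, -0.144, 0.001], [0.001, 0.001, -1.0]]
ft_force: [-0.5, -0.2, -0.4]
finger_gap: 0.0274
finger_force: 0.0
clock: 22.6
position: [0.6061, -0.2221, 0.0577]
tcp_rot: [[0.143, 0.99, 0.0], [0.99, -0.143, 0.001], [0.001, -0.0, -1.0]]
ft_force: [-0.6, 0.0, 4.4]
finger_gap: 0.0213
finger_force: 40.0
```

```bash
python3 -m jog '[0,0,-0.0015,-0.4,0,0,1, 0,0,-0.003,-0.8,0,0,1, 0,0,-0.0045,-1.2,0,0,1, 0,0,-0.0045,-1.2,0,0,1]'; python3 -m jog '[0,0,-0.001,-0.3,0,0,1, 0,0,-0.002,-0.5,0,0,1, 0,0,-0.002,-0.5,0,0,1]'
```

```text
clock: 22.93
position: [0.6068, -0.2215, 0.0542]
tcp_rot: [[0.143, 0.99, 0.001], [0.989, -0.143, -0.02], [-0.02, 0.004, -1.0]]
ft_force: [-1.5, 1.1, 11.4]
finger_gap: 0.0218
finger_force: 40.0
clock: 23.18
position: [0.607, -0.2214, 0.0532]
tcp_rot: [[0.144, 0.99, 0.001], [0.989, -0.144, -0.028], [-0.028, 0.005, -1.0]]
ft_force: [-4.0, 1.0, 15.6]
finger_gap: 0.0218
finger_force: 40.0
```

```bash
python3 -m jog '[-0.004,0.0003,0,0,0,1.3,1, -0.008,0.0006,0,0,0,2.5,1, -0.012,0.001,0,0,0,3.8,1, -0.016,0.0013,0,0,0,5,1, -0.02,0.0015,0,0,0,6.3,1]'; python3 -m jog '[-0.003,0,0,0,0,1,1, -0.0035,0,0,0,0,1.2,1, -0.0035,0,0,0,0,1.2,1]'
```

```text
clock: 23.6
position: [0.59, -0.2198, 0.0537]
tcp_rot: [[0.036, 0.999, 0.012], [0.999, -0.036, -0.027], [-0.027, 0.013, -1.0]]
ft_force: [2.5, 2.6, 11.4]
finger_gap: 0.0218
finger_force: 40.5
clock: 23.85
position: [0.5855, -0.2195, 0.0535]
tcp_rot: [[0.016, 1.0, 0.01], [1.0, -0.016, -0.027], [-0.027, 0.01, -1.0]]
ft_force: [0.2, 3.3, 13.3]
finger_gap: 0.0216
finger_force: 40.4
```

```bash
python3 -m jog '[-0.003,0,0.001,0.5,0,0.5,1, -0.003,-0.001,0.0045,1.5,0,0.5,1, -0.003,-0.002,0.008,2.6,0,0.5,1, -0.003,-0.0032,0.0115,3.7,0,0.5,1, -0.003,-0.0044,0.015,4.8,0,0.5,1]'; python3 -m jog '[0,-0.0014,0.0035,1.15,0,0,1, 0,-0.0028,0.007,2.3,0,0,1, 0,-0.0042,0.0105,3.5,0,0,1, 0,-0.0058,0.014,4.6,0,0,1, 0,-0.0075,0.018,5.9,0,0,1]'
```

```text
clock: 24.27
position: [0.5807, -0.2225, 0.0675]
tcp_rot: [[0.005, 1.0, 0.005], [0.998, -0.005, 0.059], [0.059, 0.005, -0.998]]
ft_force: [-1.6, 6.1, 10.5]
finger_gap: 0.0219
finger_force: 40.1
clock: 24.68
position: [0.5799, -0.2298, 0.0845]
tcp_rot: [[0.003, 1.0, 0.003], [0.987, -0.003, 0.162], [0.162, 0.003, -0.987]]
ft_force: [-1.0, 2.8, 2.5]
finger_gap: 0.0217
finger_force: 40.0
```

```bash
python3 -m jog '[0,-0.0034,0.0065,2.3,0,0,1, 0,-0.0067,0.013,4.6,0,0,1, 0,-0.0101,0.0195,6.9,0,0,1, 0,-0.0101,0.0195,6.9,0,0,1]'; python3 -m jog '[0,0.005,0.0008,0,0,0,1, 0,0.010,0.0016,0,0,0,1, 0,0.010,0.0016,0,0,0,1]'
```

```text
clock: 25.02
position: [0.5801, -0.2453, 0.1039]
tcp_rot: [[0.008, 1.0, 0.006], [0.961, -0.009, 0.276], [0.276, 0.004, -0.961]]
ft_force: [-0.7, -0.7, 0.6]
finger_gap: 0.0213
finger_force: 40.0
clock: 25.27
position: [0.5792, -0.2308, 0.1046]
tcp_rot: [[0.003, 1.0, 0.002], [0.961, -0.003, 0.275], [0.275, 0.001, -0.961]]
ft_force: [0.2, -0.6, 1.1]
finger_gap: 0.0216
finger_force: 40.0
```

```bash
python3 -m jog '[0,0.006,0.001,0,0,0,1, 0,0.012,0.002,0,0,0,1, 0,0.018,0.003,0,0,0,1, 0,0.0225,0.004,0,0,0,1, 0,0.0225,0.004,0,0,0,1]'; python3 -m jog '[0,0.0032,-0.0068,-2,0,0,1, 0,0.0064,-0.0136,-4,0,0,1, 0,0.0092,-0.0206,-6,0,0,1, 0,0.0119,-0.0277,-8,0,0,1, 0,0.0142,-0.035,-10.1,0,0,1]'; python3 -m jog '[0,0.0024,-0.007,-2,0,0,1, 0,0.0024,-0.008,-2.2,0,0,1, 0,0.0024,-0.008,-2.2,0,0,1]'
```

```text
clock: 25.68
position: [0.5795, -0.2074, 0.1092]
tcp_rot: [[0.003, 1.0, 0.002], [0.961, -0.003, 0.277], [0.277, 0.001, -0.961]]
ft_force: [-1.1, 0.7, -0.2]
finger_gap: 0.0221
finger_force: 40.0
clock: 26.1
position: [0.5793, -0.1954, 0.0735]
tcp_rot: [[0.005, 1.0, 0.003], [0.995, -0.005, 0.102], [0.102, 0.003, -0.995]]
ft_force: [0.1, -0.6, -0.5]
finger_gap: 0.0216
finger_force: 40.0
clock: 26.35
position: [0.5794, -0.1916, 0.0661]
tcp_rot: [[0.003, 1.0, 0.002], [0.998, -0.003, 0.066], [0.066, 0.002, -0.998]]
ft_force: [-1.0, 1.2, 2.8]
finger_gap: 0.0217
finger_force: 40.0
```

```bash
python3 -m jog '[0,0,0,0,0,0,0.2, 0,0,0,0,0,0,0, 0,0,0,0,0,0,-0.3, 0,0,0,0,0,0,-0.3, 0,0,0,0,0,0,-0.3]'; python3 -m jog '[0,0,0.03,0,0,0,-0.6, -0.01,-0.01,0.07,0,0,0,-1, -0.02,-0.03,0.11,0,0,0,-1, -0.04,-0.05,0.15,0,0,0,-1, -0.06,-0.07,0.19,-3.7,0,0,-1]';  python3 -m jog '[0,0,0,0,0,0,-1, 0,0,0,0,0,0,-1, 0,0,0,0,0,0,-1]'
python3 - <<'E'
from h import *
im,d,c=snap("wrist","w13");W=cloud(d,c)
o=bot.get_obs();print(o["position"].round(4),o["ft_force"].round(2))
X,Y,Z=[W[...,i] for i in range(3)]
m=(abs(X-.58)<.022)&(Z>.012)&(Z<.1)&(Y>-.45)&(Y<-.1)&(im.max(2)<110)&(abs(im[...,2].astype(int)-im[...,0])<25)
for y in np.arange(-.44,-.14,.02):
    k=W[m&(abs(Y-y)<.005)]
    if len(k)>3: print("bar",y.round(3),np.median(k,0).round(4),len(k))
hsv=cv2.cvtColor(im,cv2.COLOR_RGB2HSV)
m=((hsv[...,0]<15)&(hsv[...,1]>150)&(hsv[...,2]>90)).astype(np.uint8)
n,l,s,cen=cv2.connectedComponentsWithStats(m)
for i in range(1,n):
    if s[i,4]>10: print("orange",s[i],np.median(W[l==i],0).round(4))
it,dt,ct=snap("top","t2");T=cloud(dt,ct)
A=cloud(np.load("top0.npz")["d"],ct)
for x in(.40,.45,.58):
        for y in(-.45,-.62):
            g=lambda B:np.median(B[...,2][(abs(B[...,0]-x)<.012)&(abs(B[...,1]-y)<.008)&(B[...,2]>.05)])
            print(x,y,g(A).round(4),g(T).round(4))
E
```

```text
clock: 26.77
position: [0.5793, -0.1938, 0.0658]
tcp_rot: [[0.006, 1.0, 0.003], [0.998, -0.006, 0.065], [0.065, 0.003, -0.998]]
ft_force: [0.3, -0.1, -0.4]
finger_gap: 0.0528
finger_force: 0.0
clock: 27.18
position: [0.5261, -0.2592, 0.2412]
tcp_rot: [[0.009, 1.0, 0.003], [1.0, -0.009, -0.001], [-0.001, 0.003, -1.0]]
ft_force: [-0.3, -1.1, 0.1]
finger_gap: 0.0862
finger_force: 0.0
clock: 27.43
position: [0.527, -0.2551, 0.2396]
tcp_rot: [[0.005, 1.0, 0.003], [1.0, -0.005, 0.001], [0.001, 0.003, -1.0]]
ft_force: [0.2, 0.3, -0.7]
finger_gap: 0.0922
finger_force: 0.0
[ 0.527  -0.2547  0.2388] [ 0.49 -0.44 -0.94]
bar -0.44 [ 0.58   -0.4367  0.0287] 174
bar -0.42 [ 0.5781 -0.4175  0.0216] 51
bar -0.4 [ 0.5788 -0.3993  0.0211] 137
bar -0.38 [ 0.5773 -0.3797  0.02  ] 101
bar -0.36 [ 0.5777 -0.3599  0.0217] 91
bar -0.34 [ 0.5777 -0.3399  0.0273] 104
bar -0.32 [ 0.5779 -0.3199  0.0329] 109
bar -0.3 [ 0.5781 -0.3003  0.0384] 121
bar -0.28 [ 0.5802 -0.2787  0.0437] 191
bar -0.26 [ 0.578  -0.2598  0.0495] 140
bar -0.24 [ 0.5782 -0.2405  0.0552] 142
bar -0.22 [ 0.5776 -0.2199  0.0663] 218
bar -0.2 [ 0.5777 -0.1998  0.0718] 253
bar -0.18 [ 0.5778 -0.1797  0.0775] 284
bar -0.16 [ 0.578 -0.16   0.083] 314
orange [326  79   5   4  14] [ 0.572  -0.1519  0.0862]
orange [342  78   5   6  19] [ 0.5869 -0.1519  0.0857]
orange [218 235   6  18 100] [ 0.4624 -0.3232  0.0376]
0.4 -0.45 0.1065 0.1123
0.4 -0.62 0.1155 0.1159
0.45 -0.45 0.1061 0.1136
0.45 -0.62 0.1141 0.1134
0.58 -0.45 0.1064 0.112
0.58 -0.62 0.1122 0.1131
```

View pics/w13.png

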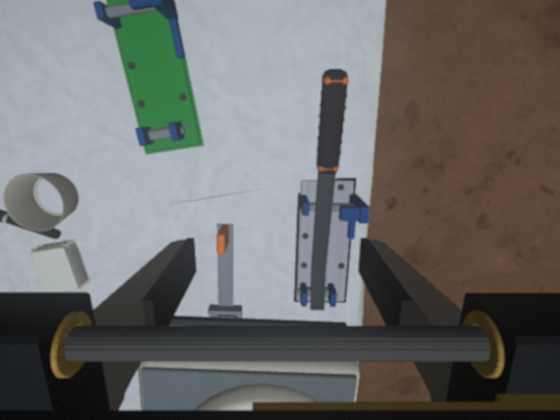

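The bar lies back in the stand with its tip at (317,308), clear of the wall. The shim heel at (225,310) is at the foot, and the machine's left side is up about 6 mm from the start, which is level. I hand in.

```bash
python3 -c "
from rig import bot
print(bot.sign_off())"
```

```text
the job is handed in; nothing more can be done
None
```

The job is handed in at about 27.5 s on the robot's clock: by the last camera readings the centrifuge stands level on the shim and the bar lies drawn back in the stand, but no verdict came back from the hand-in.

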